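# Read indicator capsules on a slide set free of backlash, then discard them

### The arm

A 6-joint arm with a two-finger parallel gripper is mounted at the origin on a cart in front of the work surface, level with it; the furniture and walls round the work are solid. World frame = base frame: x ahead of the robot, y to its left, z up, the work surface at z = 0. Lengths are in m, angles in rad, forces in N, time in s.
With the tool pointing down it reaches from about 0.4 to 0.925 m from the base axis. Payload 3.4 kg.
Tool frame: the origin (TCP) lies between the finger pads; the fingertips stand 17 mm ahead of it and the grasp point (between the pads) lies 2 mm behind it; z points along the fingers, y is the line along which they close (so a half turn about z gives the same grasp; the last joint's range is limited). The gripper opens to 85 mm and grips with 20 to 120 N. Pads are 22 mm wide; open, the fingers measure 114 mm over their backs; the gripper's body (76 mm by 85 mm) begins 54 mm behind the grasp point. The pads swing forward as they close: fully open they stand 13 mm farther back than shut.
Start: joints at [-1.286, 0.307, 1.506, -0, 1.328, -0.073], TCP at [0.202, -0.538, 0.248] pointing down, gripper open.
Joint ranges: [-3.12, 3.12], [-1.05, 2.28], [0.14, 2.33], [-1.42, 4.57], [0.1, 2.73], [-2.68, 2.68]. Speed limits (rad/s): [2.57, 2.57, 3.14, 3.14, 3.14, 3.14].

### API

Orientations are given as a unit quaternion [x, y, z, w].
In Python, from cell import bot gives the robot as it stands.
- The arm moves only by the tool move_arm, never from a script. Its argument "commands" is a list of rows, each a list of 5 numbers: the opening, from -1 (shut) to 1 (fully open), then the shift along the tool's x, y, z normalised to -1 to 1, where 1 is 1 m, then the turn about the tool's z normalised to -1 to 1, where 1 is 360 degrees. In form: [[jaw, x, y, z, yaw], ...]. A call has 1 to 20 rows; each row shifts and turns the commanded pose from where the row before left it, along the tool's axes as they then stand; what a row does not reach is not made up. A row lasts 1/10 s, in which the tool goes at most 50 mm and 8.59 degrees, less where a joint would pass 70% of its speed; a pose out of reach is approached as far as the arm can. A call with a number of a shift or a turn outside -1 to 1 is refused whole. A call with a gripper value outside its range is refused whole. The fingers move at their own pace and stop on an object; the grip force is fixed at half the most. Time passes only in rows, so rows that do not move let the fingers close. It gives the time, the measured TCP pose, the force, the opening and the grip force at its end, in the units of the state.
- bot.observe(): the state, without advancing time (a new reading comes with each control period).
- bot.capture(name): name is "scene" or "top" or "wrist"; returns (picture, depth): 420x560x3 uint8, red, green, blue; 420x560 float32, m along the optical axis (not along the pixel's ray), 0 where there is no reading.
- bot.camera_model(name): a dict with "camera_matrix" (3x3 intrinsics, pixels), "world_from_camera" (4x4, takes a point from camera to world coordinates); the wrist camera has in their place "mount" (4x4, takes a point from camera to tool coordinates, whose origin is the TCP and whose axes are the flange's). Camera axes: x right, y up, looking along -z (the intrinsics and any distortion apply to the point x, -y, -z); pixel columns grow to the right and rows downward; lengths in m; the calibration is good to about 2 mm. A picture is of the moment at which its call begins: read the wrist's pose just before it. camera_model takes no time and is no camera call.
- bot.finish_job(): hands the job in; it is judged then, once.
The state is a dict: "time_s": time; "q": joint angles; "dq": joint speeds; "joint_torque": joint torques, N m; "eef_pos": TCP position; "eef_rot": TCP orientation; "ft_force": force on the tool from outside, world axes, zero at the start; "ft_torque": the same for the moment, N m; "opening": opening from 0.0 (shut) to 1.0 (fully open); "grip_force": force on a finger pad.
Only numpy, scipy, OpenCV 4.12 (cv2) and the standard library are available. Lean on these libraries where they do the work, as an engineer would, in place of code of your own. Each camera call takes 0.05 s, during which the arm holds its last target. There are 200 camera calls.

### The job

Stand every indicator capsule that is on the table upright in the pockets of the reader's carriage, one to a pocket. Then wind the handwheel clockwise until its pointer has gone past the double overrun line, come back anticlockwise to stop on the single long setting line, so that the backlash is taken up and the carriage line stands at the read line, and press the start key fully down and let go. Last, put all the capsules into the steel bowl, leaving the wheel on the setting line and the other things on the table alone.

Things in the scene. Friction and masses are not known exactly. Their poses are not given: they have to be found in the camera images.
- stage: Bench reader fixed on the table, placed differently each time. Origin: underside, middle of its bed; x points to its back, y to its left end, z up. In its frame (mm): grey bed x -32..32, y -117..112, 10 high; grey drive housing in front at the right x -136..-30, y -120..-20, 30 high; white sensor bar behind x 45..71, y -112..112, 44 high; white key box at the right end x -31..31, y -177..-117, 36 high.
- handwheel (a joint): Handwheel on the drive housing, vertical axis, rad; grows clockwise from above; stops at -0.05 and 3.5; stays where left (about 0.15 N m to turn); starts between 0 and 0.8. Setting line at 2.2, overrun line at 2.9. Growing, it drives the carriage 13 mm per rad to the stage's +y, with 4.5 mm of backlash: after each reversal the carriage stands still for 0.35 rad.
- wheel_grip (a point): On the wheel's axis, mid-height of its wing grip: a black upright bar 60 mm long, 14 mm thick, 26 mm high, top 11 mm above this point, foot on the wheel's disc (72 mm across) 15 mm below. The bar lies along the pointer's heading, which in the stage frame is 5.342 - handwheel value (rad, anticlockwise from stage +x).
- pointer (a point): Tip of the white pointer on the handwheel, 43 mm from its axis; it lies in line with the wing grip.
- set_line (a point): Setting line: the single long thick black line on the dial plate round the wheel, straight in front of the wheel's axis (stage -x), 43 mm from the axis.
- overrun_line (a point): Overrun line: the double black line on the dial plate, 0.7 rad clockwise beyond the setting line, 43 mm from the axis.
- pocket0 (a point): Floor centre of the rightmost pocket of the carriage, an aluminium bar 50 x 152 x 17 mm in mid-bed with a row of four square pockets 31 x 31 mm, 12 mm deep, 36 mm apart along the stage's y; its top is 12 mm above this point. Axes as the stage's. Moves with the carriage, which is stiff (6 N) but can shift by the backlash if pushed.
- pocket1 (a point): Floor centre of the second pocket from the right.
- pocket2 (a point): Floor centre of the third pocket from the right.
- pocket3 (a point): Floor centre of the leftmost pocket.
- carriage_line (a point): Black line on the front edge of the carriage; moves with it.
- read_line (a point): Black line on the small fixed aluminium plate at the bed's front edge. With the wheel on the setting line and the backlash taken up on the way back, the carriage line stands beside this one (same y in the stage frame). Axes as the stage's.
- start_key (a joint): Travel of the start key, 0 (up) to 0.006 m (fully down); spring return, fully down takes 5 N.
- start_key_top (a point): Centre of the top of the round grey start key (24 mm across) on the key box at the stage's right end; pressed straight down.
- capsule_0: White indicator capsule, a cylinder 26 mm across and 30 mm high with a steel band near its foot, 0.04 kg, standing upright loose on the table. Three or all four are there at a start. Origin: centre of its underside, z up.
- capsule_1: White indicator capsule, a cylinder 26 mm across and 30 mm high with a steel band near its foot, 0.04 kg, standing upright loose on the table. Three or all four are there at a start. Origin: centre of its underside, z up.
- capsule_2: White indicator capsule, a cylinder 26 mm across and 30 mm high with a steel band near its foot, 0.04 kg, standing upright loose on the table. Three or all four are there at a start. Origin: centre of its underside, z up.
- capsule_3: White indicator capsule, a cylinder 26 mm across and 30 mm high with a steel band near its foot, 0.04 kg, standing upright loose on the table. Three or all four are there at a start. Origin: centre of its underside, z up.
- bowl: Open round steel bowl, 91 mm across its rim, 36 mm high, flat floor 40 mm across 2 mm above its underside, sloping sides; stands firm on the table to the right of the reader. Origin: centre of its underside.
- tape_roll: Bystander: roll of indicator tape lying flat, 99 mm across, 24 mm high. Origin: underside centre.
- seal_bin: Bystander: small open bin with seals, 74 x 106 x 45 mm. Origin: underside centre.
- magnifier: Bystander: folding loupe lying flat, 36 x 77 x 14 mm. Origin: underside centre.
There are look-alikes about, which are no part of the job. What is shaped like the capsule_2 but green or orange is not meant.

How it is judged:
By the outcome, as a careful person would: the job done as asked, in the order asked, and still so for the second after the job is handed in, with the robot touching nothing.
Of capsule_0, capsule_1, capsule_2, capsule_3 only 3 to 4 are there at a start; the rules pass over those that are not, and their reading is None.
At some moment in a run one of capsule_0, capsule_1, capsule_2, capsule_3 may be knocked a few centimetres aside while the robot is not near it.
It also fails if it takes over 210 s, if anything falls off the work surface, if the arm or the gripper's body presses on something with over 40 N, if the wrist force passes 120 N, or if a joint passes its speed limit or range.

## Working session

There is one attempt and no reset: what is moved stays moved. The work goes in short steps, Python scripts to look and compute and a tool call to move; the robot and the scene stay as the last step left them, time stands still between calls to the robot, and variables do not carry over. Pictures are saved under pics/ and viewed, at most 14 in all, crops included, and the job is handed in when it is done.

Besides the shell and the picture viewer there is one more tool, called after ">>>" by a JSON object that holds its "op" and its "data", one argument or row to a line. move_arm: Moves the arm, as the interface text tells. Its arguments: {"type":"object","properties":{"commands":{"type":"array","items":{"type":"array","items":{"type":"number","minimum":-1,"maximum":1}}}},"required":["commands"]}

```bash
ls; mkdir -p pics; python3 - <<'E'
from cell import bot
import cv2,numpy as np
s=bot.observe();print(s)
for n in("top","scene"):
    p,d=bot.capture(n);cv2.imwrite(f"pics/{n}0.png",p[:,:,::-1]);np.save(f"{n}0d.npy",d)
    m=bot.camera_model(n);print(n,m)
print(bot.camera_model("wrist"))
E
```

```text
pics
{'time_s': 0.0, 'q': array([-1.28550081e+00,  3.07553879e-01,  1.50767584e+00, -1.44346674e-05,
        1.32840794e+00, -7.34763485e-02]), 'dq': array([-0.0028243 ,  0.00108754,  0.00030806,  0.00061082,  0.00100758,
       -0.00043581]), 'joint_torque': array([-1.20010889e-03, -4.57559931e+01, -2.51912463e+01, -1.74758125e-04,
        1.31351722e-02, -9.93339704e-07]), 'eef_pos': array([ 0.20169289, -0.53775075,  0.24739104]), 'eef_rot': array([ 9.83952619e-01,  1.78427012e-01, -1.15055466e-04, -1.01602955e-03]), 'ft_force': array([-0.25204799,  1.0546664 , -0.5749138 ]), 'ft_torque': array([-0.03004049,  0.04743924,  0.05260815]), 'grip_force': 0.0, 'opening': 0.9999453459689092}
top {'camera_matrix': array([[403.57390677,   0.        , 277.78499134],
       [  0.        , 403.57390677, 206.83862304],
       [  0.        ,   0.        ,   1.        ]]), 'world_from_camera': array([[-0.03007057,  0.99564089, -0.08828918,  0.48131012],
       [-0.9991898 , -0.03230608, -0.02400116, -0.1914361 ],
       [-0.02674882,  0.08749591,  0.99580569,  0.98329753],
       [ 0.        ,  0
[... 309 characters left out ...]
-0.5401905 , -0.6079813 ,  0.58185304,  0.33608494],
       [-0.00467679,  0.69357051,  0.72037356,  0.7353033 ],
       [ 0.        ,  0.        ,  0.        ,  1.        ]])}
{'camera_matrix': array([[320.7173081 ,   0.        , 279.11782613],
       [  0.        , 320.7173081 , 209.8539816 ],
       [  0.        ,   0.        ,   1.        ]]), 'mount': array([[-4.40139416e-04,  9.62708336e-01,  2.70541063e-01,
         6.93625156e-02],
       [ 9.99999657e-01,  2.33938742e-04,  7.94424644e-04,
         1.55539722e-03],
       [ 7.01509191e-04,  2.70541320e-01, -9.62708109e-01,
        -1.26688882e-01],
       [ 0.00000000e+00,  0.00000000e+00,  0.00000000e+00,
         1.00000000e+00]])}
```

View pics/top0.png

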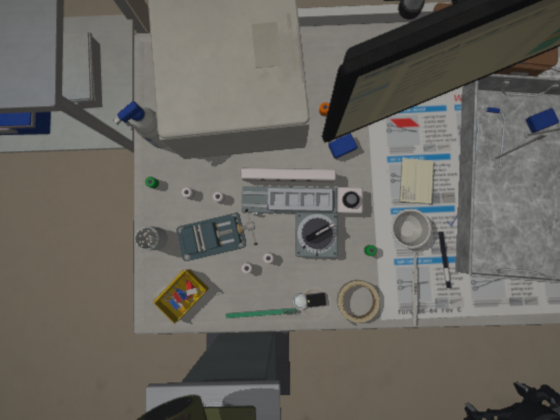

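View pics/scene0.png

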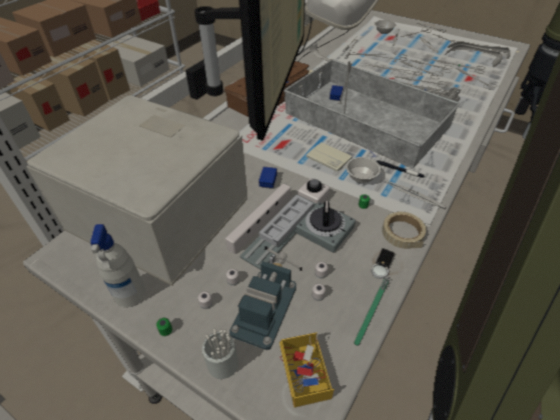

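```bash
cat > h.py <<'E'
from cell import bot
import cv2,numpy as np
from scipy.spatial.transform import Rotation as R
def cam(n,s=None):
    m=bot.camera_model(n);K=m["camera_matrix"]
    if n=="wrist":
        T=np.eye(4);T[:3,:3]=R.from_quat(s["eef_rot"]).as_matrix();T[:3,3]=s["eef_pos"];return K,T@m["mount"]
    return K,m["world_from_camera"]
def ray(c,u,v,z):
    K,T=c;d=T[:3,:3]@np.array([(u-K[0,2])/K[0,0],-(v-K[1,2])/K[1,1],-1]);o=T[:3,3]
    return o+d*(z-o[2])/d[2]
def proj(c,p):
    K,T=c;q=T[:3,:3].T@(np.asarray(p)-T[:3,3]);return np.array([K[0,2]-K[0,0]*q[0]/q[2],K[1,2]+K[1,1]*q[1]/q[2]])
def snap(n,f):
    s=bot.observe();p,d=bot.capture(n);im=p[:,:,::-1].copy();cv2.imwrite(f"pics/{f}.png",im);np.save(f+"d.npy",d);np.save(f+"T.npy",cam(n,s)[1]);return s,im,d,cam(n,s)
def load(n,f):
    return cv2.imread(f"pics/{f}.png"),np.load(f+"d.npy"),(bot.camera_model(n)["camera_matrix"],np.load(f+"T.npy"))
E
python3 - <<'E'
from h import *
im=cv2.imread("pics/top0.png");c=cam("top");d=np.load("top0d.npy")
for n,u,v,z in [("c",187,191,.03),("c",218,196,.03),("c",247,267,.03),("c",268,257,.03),("barL",242,175,.044),("barR",335,175,.044),("key",350,200,.04),("wheel",318,235,.05),("bowl",412,230,.036),("greenR",370,250,.03),("screenlow",328,136,.1),("cab",305,140,.2)]:
    K,T=c;dep=d[v,u];dc=np.array([(u-K[0,2])/K[0,0],-(v-K[1,2])/K[1,1],-1])*dep
    print(n,ray(c,u,v,z).round(3),(T[:3,:3]@dc+T[:3,3]).round(3))
E
```

```text
c [0.611 0.048 0.03 ] [0.611 0.047 0.031]
c [ 0.596 -0.027  0.03 ] [ 0.596 -0.027  0.035]
c [ 0.427 -0.092  0.03 ] [ 0.427 -0.092  0.032]
c [ 0.448 -0.142  0.03 ] [ 0.448 -0.142  0.033]
barL [ 0.643 -0.087  0.044] [ 0.642 -0.087  0.049]
barR [ 0.635 -0.305  0.044] [ 0.636 -0.306  0.041]
key [ 0.576 -0.338  0.04 ] [ 0.574 -0.335  0.06 ]
wheel [ 0.496 -0.26   0.05 ] [ 0.496 -0.258  0.068]
bowl [ 0.501 -0.479  0.036] [ 0.502 -0.489  0.003]
greenR [ 0.458 -0.381  0.03 ] [ 0.458 -0.38   0.033]
screenlow [ 0.714 -0.287  0.1  ] [ 0.678 -0.272  0.236]
cab [ 0.681 -0.23   0.2  ] [ 0.713 -0.236  0.077]
```

>>> {"op": "move_arm", "data": {
  "commands": [
    [1,0,0,-0.0275,0.019],
    [1,0,0,-0.0275,0.019],
    [1,0,0,-0.0275,0.019],
    [1,0.0276,-0.0376,0,0],
    [1,0.0276,-0.0376,0,0],
    [1,0.0276,-0.0376,0,0],
    [1,0.0276,-0.0376,0,0],
    [1,0.0276,-0.0376,0,0],
    [1,0.0276,-0.0376,0,0],
    [1,0.0276,-0.0376,0,0],
    [1,0.0276,-0.0376,0,0],
    [1,0.0276,-0.0376,0,0],
    [1,0,0,0,0],
    [1,0,0,0,0]
  ]
}}

```text
time_s: 1.5
eef_pos: [0.4502, -0.1988, 0.3303]
eef_rot: [1.0, 0.002, -0.001, 0.0]
ft_force: [-0.4, -0.5, 0.6]
opening: 1.005
grip_force: 0.0
```

```bash
python3 - <<'E'
from h import *
s,im,d,c=snap("wrist","w1");print(s["eef_pos"],R.from_quat(s["eef_rot"]).as_matrix().round(3),s["time_s"])
cv2.imwrite("pics/w1x.png",cv2.resize(im,(800,600)))
E
```

```text
[ 0.45022849 -0.19879054  0.33034848] [[ 1.     0.004 -0.001]
 [ 0.004 -1.    -0.   ]
 [-0.001  0.    -1.   ]] 1.5
```

View pics/w1x.png

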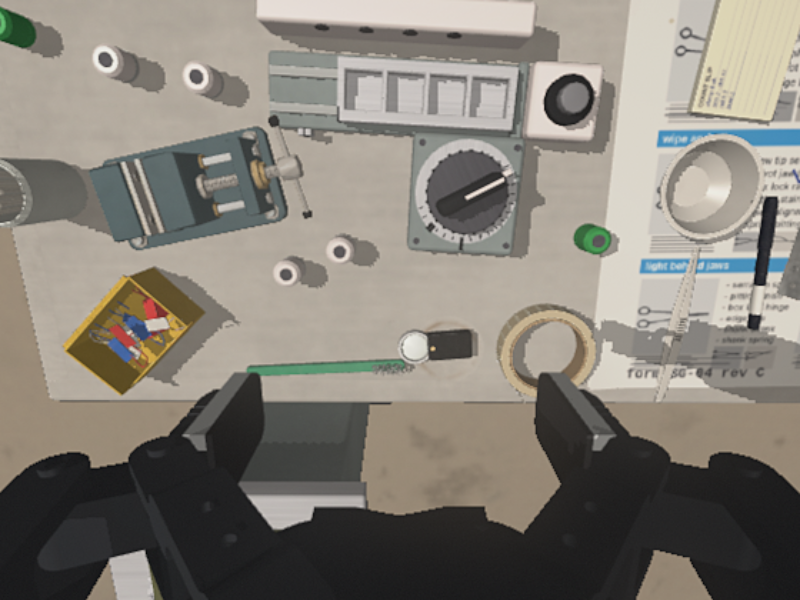

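```bash
cat >> h.py <<'E'
def pts(c,d):
    K,T=c;v,u=np.mgrid[:d.shape[0],:d.shape[1]]
    P=np.stack([(u-K[0,2])/K[0,0]*d,-(v-K[1,2])/K[1,1]*d,-d],-1)@T[:3,:3].T+T[:3,3]
    return P
E
python3 - <<'E'
from h import *
im,d,c=load("wrist","w1");P=pts(c,d);g=im.astype(int)
br=g.min(2)
def box(m,lo,hi):
    return m&(P[...,0]>lo[0])&(P[...,0]<hi[0])&(P[...,1]>lo[1])&(P[...,1]<hi[1])
ok=d>0
z=P[...,2]
for name,lo,hi,zl,zh in[("bar",(.6,-.34),(.69,-.06),.038,.052),("carr",(.52,-.30),(.61,-.1),.021,.033),("keybox",(.53,-.38),(.62,-.30),.032,.0385),("housing",(.42,-.33),(.56,-.19),.025,.034)]:
    m=box(ok&(z>zl)&(z<zh),lo,hi);q=P[m]
    r=cv2.minAreaRect((q[:,:2]*1000).astype(np.float32));print(name,m.sum(),np.median(q[:,2]).round(4),r,cv2.boxPoints(r).round(1).tolist())
# capsules: white tops
hsv=cv2.cvtColor(im,cv2.COLOR_BGR2HSV)
for u,v in[(105,60),(197,77),(287,272),(339,249)]:
    u,v=int(u*.7),int(v*.7)
    m=np.zeros(ok.shape,bool);m[v-14:v+15,u-14:u+15]=1
    m&=ok&(z>.024)&(z<.04);q=P[m];(x,y),rr=cv2.minEnclosingCircle((q[:,:2]*1000).astype(np.float32))
    print("cap",m.sum(),np.median(q[:,2]),q[:,:2].mean(0),x,y,rr)
E
```

```text
bar 4216 0.0447 ((640.3216552734375, -213.042724609375), (252.4922332763672, 45.003395080566406), 81.8945083618164) [[600.2000122070312, -334.8999938964844], [644.7999877929688, -341.20001220703125], [680.4000244140625, -91.19999694824219], [635.7999877929688, -84.9000015258789]]
carr 4304 0.0309 ((565.0244750976562, -205.02108764648438), (190.35134887695312, 88.85137176513672), 89.28118133544922) [[519.4000244140625, -299.6000061035156], [608.2999877929688, -300.70001220703125], [610.5999755859375, -110.4000015258789], [521.7999877929688, -109.30000305175781]]
keybox 1593 0.0363 ((570.7293090820312, -336.0870361328125), (67.953857421875, 76.81108093261719), 86.53511047363281) [[530.2999877929688, -367.70001220703125], [607.0, -372.29998779296875], [611.0999755859375, -304.5], [534.4000244140625, -299.8999938964844]]
housing 3819 0.0313 ((502.0972900390625, -263.29803466796875), (131.98583984375, 115.87681579589844), 89.44703674316406) [[443.5, -328.70001220703125], [559.4000244140625, -329.79998779296875], [560.7000122070312, -197.89999389648438], [444.79998779296875, -196.6999969482422]]
cap 435 0.030731083543203752 [0.60920676 0.04523787] 609.632568359375 47.19232940673828 13.463932037353516
cap 417 0.03077487042950816 [ 0.59635783 -0.02891756] 596.9977416992188 -27.442853927612305 13.346278190612793
cap 291 0.030578554176973916 [ 0.42619633 -0.09357599] 425.6036071777344 -92.5516128540039 13.286907196044922
cap 294 0.030563518683716817 [ 0.44803244 -0.14446252] 447.38641357421875 -144.03652954101562 13.087604522705078
```

```bash
python3 - <<'E'
from h import *
im=cv2.imread("pics/w1.png")
cv2.imwrite("pics/w1c.png",cv2.resize(im[0:185,175:425],None,fx=3.2,fy=3.2,interpolation=cv2.INTER_CUBIC))
E
```

```text
(no output)
```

View pics/w1c.png

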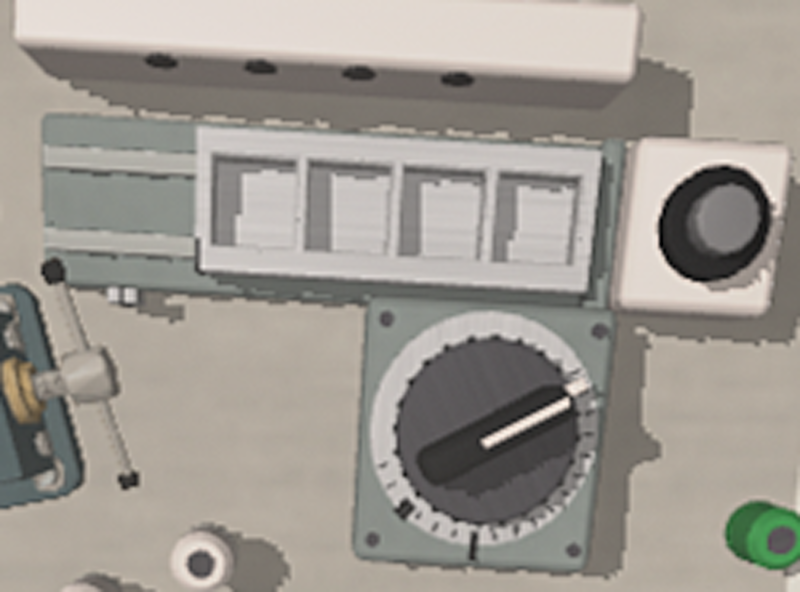

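```bash
python3 - <<'E'
from h import *
im,d,c=load("wrist","w1");P=pts(c,d)
def r(x,y,z): return ray(c,x/3.2+175-.3,y/3.2-.3,z)
for n,x,y,z in[("barFL",17,40,.044),("barFR",632,83,.044),("cBL",197,127,.027),("cBR",603,150,.027),("cFR",588,292,.027),("cFL",200,270,.027),
 ("kbBL",637,138,.036),("kbBR",790,147,.036),("kbFR",770,312,.036),("kbFL",617,305,.036),("hFR",583,570,.03),("hFL",357,555,.03),("bedBL",43,115,.01),("bedFL",45,285,.01),
 ("set",474,545,.033),("over",403,509,.033),("ptip",592,382,.035),("grip",500,435,.056),("gripR",558,393,.056),("gripL",430,465,.056),("key",725,220,.05)]:
    u,v=int(x/3.2+175),int(y/3.2);print(n,r(x,y,z).round(4),P[v-1:v+2,u-1:u+2,2].round(3).ravel()[::2])
for x,y in [(250,140),(303,210),(400,280),(255,210),(350,210),(445,215),(540,225),(725,220),(680,270),(460,350),(420,430),(500,435),(385,460)]:
    u,v=int(x/3.2+175),int(y/3.2);print(x,y,P[v,u].round(4))
E
```

```text
barFL [ 0.6372 -0.086   0.044 ] [-0.001  0.045  0.    -0.     0.044]
barFR [ 0.6242 -0.3062  0.044 ] [0.042 0.    0.041 0.037 0.001]
cBL [ 0.6131 -0.1471  0.027 ] [0.012 0.01  0.01  0.012 0.032]
cBR [ 0.6057 -0.3014  0.027 ] [0.011 0.023 0.021 0.032 0.022]
cFR [ 0.5549 -0.2993  0.027 ] [0.032 0.022 0.021 0.016 0.022]
cFL [ 0.5624 -0.1467  0.027 ] [0.034 0.034 0.031 0.011 0.022]
kbBL [ 0.608  -0.3116  0.036 ] [0.    0.003 0.001 0.    0.033]
kbBR [ 0.6051 -0.3688  0.036 ] [ 0.002  0.001 -0.001  0.036  0.033]
kbFR [ 0.5471 -0.3682  0.036 ] [ 0.034  0.001  0.     0.001 -0.001]
kbFL [ 0.5494 -0.3087  0.036 ] [0.02  0.031 0.025 0.019 0.025]
hFR [ 0.4447 -0.3043  0.03  ] [ 0.03  -0.     0.001 -0.     0.002]
hFL [ 0.4507 -0.2092  0.03  ] [0.    0.029 0.027 0.001 0.   ]
bedBL [ 0.6208 -0.0848  0.01  ] [0.001 0.001 0.001 0.001 0.01 ]
bedFL [ 0.5582 -0.081   0.01  ] [-0.001  0.063  0.002  0.002  0.001]
set [ 0.4556 -0.2576  0.033 ] [0.033 0.032 0.032 0.033 0.032]
over [ 0.4703 -0.2278  0.033 ] [0.033 0.031 0.033 0.033 0.031]
ptip [ 0.5207 -0.3014  0.035 ] [0.03  0.031 0.031 0.032 0.032]
grip [ 0.5012 -0.2627  0.056 ] [0.07  0.072 0.071 0.07  0.071]
gripR [ 0.5167 -0.2838  0.056 ] [0.068 0.068 0.069 0.068 0.07 ]
gripL [ 0.4898 -0.2363  0.056 ] [0.069 0.07  0.069 0.069 0.069]
key [ 0.578  -0.3424  0.05  ] [0.059 0.059 0.06  0.059 0.059]
250 140 [ 0.6079 -0.1678  0.0331]
303 210 [ 0.5836 -0.1869  0.0337]
400 280 [ 0.5588 -0.2252  0.032 ]
255 210 [ 0.5855 -0.1676  0.0205]
350 210 [ 0.5854 -0.2053  0.0219]
445 215 [ 0.5833 -0.2428  0.0218]
540 225 [ 0.5799 -0.2792  0.0224]
725 220 [ 0.577  -0.3384  0.0603]
680 270 [ 0.5618 -0.3302  0.0408]
460 350 [ 0.5325 -0.2472  0.0438]
420 430 [ 0.5025 -0.2332  0.0431]
500 435 [ 0.5026 -0.2603  0.071 ]
385 460 [ 0.4905 -0.2201  0.0318]
```

```bash
cat >> h.py <<'E'
def fit(A,B):
    A=np.array(A);B=np.array(B);a=A-A.mean(0);b=B-B.mean(0)
    th=np.arctan2((a[:,0]*b[:,1]-a[:,1]*b[:,0]).sum(),(a*b).sum());M=np.array([[np.cos(th),-np.sin(th)],[np.sin(th),np.cos(th)]])
    t=B.mean(0)-M@A.mean(0);return th,M,t,(A@M.T+t-B)
E
python3 - <<'E'
from h import *
im,d,c=load("wrist","w1")
def r(x,y,z): return ray(c,x/3.2+175-.3,y/3.2-.3,z)[:2]
S=[((45,112),17,40,.044),((45,-112),632,83,.044),((31,-117),637,138,.036),((31,-177),790,147,.036),((-31,-177),770,312,.036),((-31,-117),617,305,.036),((-136,-120),583,570,.03),((-136,-20),357,555,.03),((32,112),43,115,.01)]
th,M,t,e=fit([np.array(s[0])/1e3 for s in S],[r(*s[1:]) for s in S]);print("stage",th,t,(e*1e3).round(1).tolist())
inv=lambda p:(M.T@(p-t)*1e3).round(1)
for n,x,y,z in[("cBL",197,127,.033),("cBR",603,150,.033),("cFR",588,292,.033),("cFL",200,270,.033),("set",474,545,.033),("over",403,509,.033),("ptip",592,382,.033),("gripR",558,393,.07),("gripL",430,465,.07),("pl0",485,443,.071),("pl1",572,402,.071),("key",725,220,.060),("read",120,295,.01)]:
    print(n,inv(r(x,y,z)),r(x,y,z).round(4))
# grip rect by depth
P=pts(c,d);q=P[(P[...,2]>.062)&(P[...,2]<.085)&(abs(P[...,0]-.5)<.05)&(abs(P[...,1]+.26)<.05)]
rc=cv2.minAreaRect((q[:,:2]*1e3).astype(np.float32));print(rc,np.median(q[:,2]))
q=P[(P[...,2]>.054)&(P[...,2]<.07)&(abs(P[...,0]-.577)<.03)&(abs(P[...,1]+.338)<.03)]
print("key",cv2.minEnclosingCircle((q[:,:2]*1e3).astype(np.float32)),np.median(q[:,2]))
q=P[(P[...,2]>.03)&(P[...,2]<.045)&(abs(P[...,0]-.5)<.06)&(abs(P[...,1]+.48)<.065)]
print("bowl",len(q),cv2.minEnclosingCircle((q[:,:2]*1e3).astype(np.float32)))
E
```

```text
stage -0.050891250624722655 [ 0.58538106 -0.19335157] [[-1.2, 2.2], [0.4, -1.3], [2.4, -0.2], [2.2, -2.9], [-1.7, -0.3], [-1.0, 0.1], [-1.3, -2.0], [-2.2, 2.8], [2.2, 1.6]]
cBL [24.1 46.8] [ 0.6118 -0.1479]
cBR [  24.5 -105.5] [ 0.6045 -0.3   ]
cFR [ -25.7 -106. ] [ 0.5544 -0.2979]
cFL [-25.8  44.7] [ 0.5619 -0.1474]
set [-126.4  -70.8] [ 0.4556 -0.2576]
over [-113.2  -40.3] [ 0.4703 -0.2278]
ptip [ -59.  -111.6] [ 0.5207 -0.3019]
gripR [-64.  -90.9] [ 0.5168 -0.2809]
gripL [-92.2 -46.4] [ 0.4909 -0.235 ]
pl0 [-83.1 -65.9] [ 0.499  -0.2549]
pl1 [-66.9 -96.1] [ 0.5137 -0.2859]
key [  -1.4 -145.8] [ 0.5766 -0.3389]
read [-35.1  80.2] [ 0.5544 -0.1114]
((501.7113342285156, -259.8044738769531), (14.047601699829102, 59.09073257446289), 27.000125885009766) 0.0693753323747004
key ((577.49755859375, -340.34735107421875), 11.785658836364746) 0.058580243358879375
bowl 1398 ((507.7008056640625, -477.8851623535156), 46.32646560668945)
```

>>> {"op": "move_arm", "data": {
  "commands": [
    [0,0,0,0.016,-0.02194],
    [0,0,0,0.016,-0.02194],
    [0,0,0,0.016,-0.02194],
    [0,0,0,0.016,-0.02194],
    [0,0,0,0.016,-0.02194],
    [0,0,0,0.016,-0.02194],
    [0,0,0,0.016,-0.02194],
    [0,0,0,0.016,-0.02194],
    [0,0,0,0.016,-0.02194],
    [0,0,0,0.016,-0.02194],
    [0,0,0,0.016,-0.02194],
    [0,0.0275,0,0,0],
    [0,0.0275,0,0,0],
    [0,0,0,0,0],
    [0,0,0,0,0]
  ]
}}

```text
time_s: 3.05
eef_pos: [0.4525, -0.1461, 0.1549]
eef_rot: [0.726, 0.688, -0.0, 0.0]
ft_force: [-0.3, -0.0, 0.2]
opening: 0.499
grip_force: 0.0
```

```bash
cat >> h.py <<'E'
def go(x,y,z,yaw=None):
    s=bot.observe();M=R.from_quat(s["eef_rot"]).as_matrix();p=s["eef_pos"]
    print("t",s["time_s"],"at",p.round(4),"yaw",np.arctan2(M[1,0],M[0,0]).round(4),"q6",s["q"][5].round(3),"tilt",M[2,:2].round(4),"delta tool",(M.T@(np.array([x,y,z])-p)).round(4))
def caps(f):
    s,im,d,c=snap("wrist",f);P=pts(c,d);z=P[...,2]
    white=(im.min(2)>120)&(d>0)&(z>.022)&(z<.040)
    n,l,st,ce=cv2.connectedComponentsWithStats(white.astype(np.uint8))
    for i in range(1,n):
        if st[i,4]<60: continue
        q=P[l==i];(x,y),r=cv2.minEnclosingCircle((q[:,:2]*1e3).astype(np.float32))
        if 9<r<18: print("cap",round(x,1),round(y,1),"r",round(r,1),"z",np.median(q[:,2]).round(4),st[i].tolist())
E
python3 - <<'E'
from h import *
caps("w2");go(.4474,-.144,.034)
E
```

```text
cap 596.4 -26.8 r 13.4 z 0.0305 [452, 12, 38, 42, 944]
cap 531.2 -42.5 r 17.1 z 0.0342 [371, 35, 17, 52, 489]
cap 489.3 -50.9 r 16.5 z 0.0342 [312, 52, 19, 50, 454]
cap 425.1 -91.9 r 13.0 z 0.0305 [222, 123, 34, 34, 729]
cap 495.2 -111.8 r 11.6 z 0.0358 [316, 156, 31, 12, 165]
cap 447.2 -143.3 r 13.1 z 0.0303 [255, 186, 32, 32, 656]
cap 602.6 -298.8 r 11.4 z 0.0328 [441, 349, 11, 10, 62]
cap 555.7 -322.8 r 14.9 z 0.0364 [392, 362, 23, 36, 445]
t 3.1 at [ 0.4528 -0.1464  0.1549] yaw 1.5157 q6 -0.345 tilt [-0.0009  0.0004] delta tool [ 0.0022 -0.0056  0.1209]
```

>>> {"op": "move_arm", "data": {
  "commands": [
    [0,0.0025,-0.0056,0,0],
    [0,0,0,0.04,0],
    [0,0,0,0.04,0],
    [0,0,0,0.03,0],
    [0,0,0,0.0109,0],
    [0,0,0,0,0],
    [0,0,0,0,0],
    [-1,0,0,0,0],
    [-1,0,0,0,0],
    [-1,0,0,0,0],
    [-1,0,0,0,0],
    [-1,0,0,-0.02,0],
    [-1,0,0,-0.03,0],
    [-1,0,0,-0.036,0],
    [-1,0,0,0,0]
  ]
}}

```text
time_s: 4.6
eef_pos: [0.4511, -0.1435, 0.1248]
eef_rot: [0.726, 0.688, 0.002, 0.005]
ft_force: [1.1, 1.0, -0.3]
opening: 0.266
grip_force: 59.1
```

```bash
python3 - <<'E'
from h import *
go(.5805,-.2772,.11);s,im,d,c=snap("wrist","w3")
E
```

```text
t 4.6 at [ 0.4511 -0.1435  0.1248] yaw 1.5173 q6 -0.344 tilt [-0.0037  0.0104] delta tool [-0.1266  0.1362  0.0167]
```

View pics/w3.png

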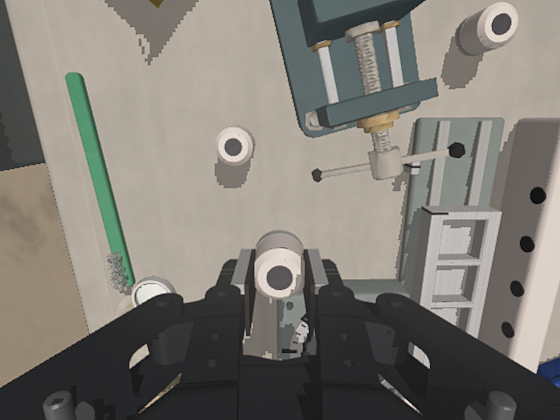

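>>> {"op": "move_arm", "data": {
  "commands": [
    [-1,-0.0211,0.0227,0,0],
    [-1,-0.0211,0.0227,0,0],
    [-1,-0.0211,0.0227,0,0],
    [-1,-0.0211,0.0227,0,0],
    [-1,-0.0211,0.0227,0,0],
    [-1,-0.0211,0.0227,0,0],
    [-1,0,0,0,0],
    [-1,0,0,0,0],
    [-1,0,0,0,0]
  ]
}}

```text
time_s: 5.55
eef_pos: [0.5752, -0.2746, 0.1189]
eef_rot: [0.726, 0.688, -0.0, -0.002]
ft_force: [-0.2, -0.0, 0.5]
opening: 0.266
grip_force: 59.1
```

```bash
python3 - <<'E'
from h import *
go(.5805,-.2772,.060)
s,im,d,c=snap("wrist","w4");cv2.imwrite("pics/w4c.png",cv2.resize(im[190:420,180:520],None,fx=2.3,fy=2.3))
E
```

```text
t 5.55 at [ 0.5752 -0.2746  0.1189] yaw 1.5172 q6 -0.458 tilt [ 0.0016 -0.0029] delta tool [-0.0024  0.0056  0.0589]
```

View pics/w4c.png

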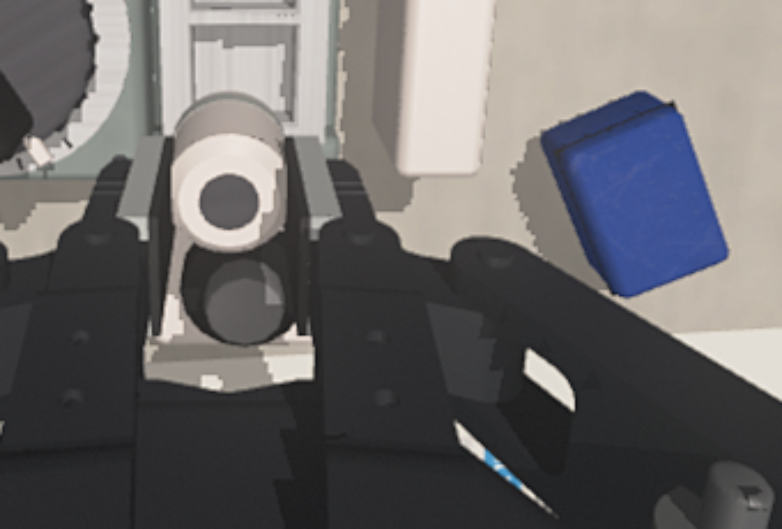

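```bash
python3 - <<'E'
from h import *
th=-.0505;M=np.array([[np.cos(th),-np.sin(th)],[np.sin(th),np.cos(th)]]);t=np.array([.5832,-.2233])
for f in("w1","w2","w3","w4"):
    im,d,c=load("wrist",f);P=pts(c,d);q=(P[...,:2]-t)@M*1e3
    m=(d>0)&(P[...,2]>.028)&(P[...,2]<.038)&(abs(q[...,0])<32)&(abs(q[...,1])<82)&(im.min(2)>110)
    u=q[m];print(f,m.sum(),"x",np.percentile(u[:,0],[1,3,97,99]).round(1),"y",np.percentile(u[:,1],[.5,2,98,99.5]).round(1))
    # pocket floors
    m=(d>0)&(P[...,2]>.017)&(P[...,2]<.025)&(abs(q[...,0])<17)
    for k in(-54,-18,18,54):
        w=q[m&(abs(q[...,1]-k)<18)]
        if len(w)>50: print("  pocket",k,"x",np.percentile(w[:,0],[3,97]).round(1),"y",np.percentile(w[:,1]-k,[3,97]).round(1))
E
```

```text
w1 2912 x [-31.5 -24.4  24.8  25.3] y [-75.1 -73.9  74.7  75.9]
  pocket -54 x [-12.6  15.9] y [-14.7  13.8]
  pocket -18 x [-12.7  15.9] y [-14.3  14.5]
  pocket 18 x [-12.8  15.7] y [-14.1  15.3]
  pocket 54 x [-12.6  15.9] y [-13.4  15.5]
w2 3553 x [-24.9 -24.5  24.5  25.1] y [-72.8 -22.2  77.1  77.4]
  pocket -18 x [-9.  16.2] y [-2.3 10.2]
  pocket 18 x [-9.2 16. ] y [-14.5  11.3]
  pocket 54 x [-9.1 16. ] y [-14.3  13.1]
w3 4172 x [-24.8 -24.4  24.5  25.1] y [-47.5 -42.1  77.1  77.3]
  pocket -54 x [-9.1 -3.2] y [-13.5  -1.7]
  pocket -18 x [-6.2 16.2] y [-7.   9.4]
  pocket 18 x [-8.4 16. ] y [-14.5  10.5]
  pocket 54 x [-8.2 16.1] y [-14.5  12.2]
w4 9246 x [-31.5 -24.6  24.6  25.1] y [-71.  -67.3  75.8  76.9]
  pocket -54 x [-14.2  15.4] y [-12.2  13.4]
  pocket -18 x [-14.3  15.2] y [-14.3  14.6]
  pocket 18 x [-14.4  15.2] y [-13.3  16.3]
  pocket 54 x [-14.4  15.2] y [-12.3  16.5]
```

>>> {"op": "move_arm", "data": {
  "commands": [
    [-1,-0.0016,0.0055,0,0],
    [-1,0,0,0.03,0],
    [-1,0,0,0.02,0],
    [-1,0,0,0.007,0],
    [-1,0,0,0,0],
    [-1,0,0,0,0]
  ]
}}

```text
time_s: 6.2
eef_pos: [0.5825, -0.2778, 0.0636]
eef_rot: [0.726, 0.688, 0.0, 0.0]
ft_force: [-0.8, 0.8, -0.1]
opening: 0.27
grip_force: 59.1
```

```bash
python3 - <<'E'
from h import *
go(.5805,-.2764,.056);s=bot.observe();print(s["ft_force"])
E
```

```text
t 6.2 at [ 0.5825 -0.2778  0.0636] yaw 1.5173 q6 -0.457 tilt [-0.0004  0.0006] delta tool [ 0.0013 -0.0021  0.0076]
[-0.77020212  0.80958264 -0.12948783]
```

>>> {"op": "move_arm", "data": {
  "commands": [
    [-1,0.0013,-0.0019,0,0],
    [-1,0,0,0.004,0],
    [-1,0,0,0.003,0],
    [-1,0,0,0,0],
    [-1,0,0,0,0]
  ]
}}

```text
time_s: 6.7
eef_pos: [0.5804, -0.2764, 0.0559]
eef_rot: [0.726, 0.688, 0.0, 0.0]
ft_force: [0.1, 0.1, -0.5]
opening: 0.265
grip_force: 59.1
```

```bash
python3 - <<'E'
from h import *
go(.5805,-.2764,.056);s=bot.observe();print(s["ft_force"])
E
```

```text
t 6.7 at [ 0.5804 -0.2764  0.0559] yaw 1.517 q6 -0.456 tilt [-0.      0.0001] delta tool [ 0.      0.0001 -0.0001]
[ 0.10592075  0.10560166 -0.50328432]
```

>>> {"op": "move_arm", "data": {
  "commands": [
    [0,0,0,0,0],
    [0,0,0,0,0],
    [0,0,0,0,0],
    [0,0,0,-0.03,0],
    [0,0,0,-0.034,0],
    [0,0.0292,-0.0275,0,0],
    [0,0.0292,-0.0275,0,0],
    [0,0.0292,-0.0275,0,0],
    [0,0.0292,-0.0275,0,0],
    [0,0.0292,-0.0275,0,0],
    [0,0.0292,-0.0275,0,0],
    [0,0,0,0,0],
    [0,0,0,0,0],
    [0,0,0,0,0]
  ]
}}

```text
time_s: 8.1
eef_pos: [0.4266, -0.0933, 0.1204]
eef_rot: [0.726, 0.688, 0.001, 0.001]
ft_force: [1.0, -0.1, 0.5]
opening: 0.503
grip_force: 0.0
```

```bash
python3 - <<'E'
from h import *
caps("w5");go(.4254,-.0922,.034)
E
```

```text
cap 596.5 -26.3 r 14.0 z 0.0304 [511, 86, 42, 42, 1072]
cap 530.6 -43.8 r 16.3 z 0.0341 [425, 114, 16, 51, 522]
cap 489.9 -51.4 r 16.9 z 0.0342 [359, 130, 19, 51, 519]
cap 425.1 -91.9 r 13.1 z 0.0302 [257, 197, 36, 37, 850]
cap 494.0 -109.2 r 13.9 z 0.0354 [351, 236, 46, 11, 247]
cap 519.9 -226.3 r 11.7 z 0.0322 [392, 361, 19, 20, 129]
t 8.15 at [ 0.4267 -0.0935  0.1203] yaw 1.5167 q6 -0.258 tilt [-0.0007  0.0022] delta tool [ 0.0012 -0.0016  0.0863]
```

>>> {"op": "move_arm", "data": {
  "commands": [
    [0,0.0014,-0.0016,0.02,0],
    [0,0,0,0.04,0],
    [0,0,0,0.026,0],
    [0,0,0,0,0],
    [0,0,0,0,0],
    [-1,0,0,0,0],
    [-1,0,0,0,0],
    [-1,0,0,0,0],
    [-1,0,0,-0.03,0],
    [-1,0,0,-0.03,0],
    [-1,0,0,-0.026,0],
    [-1,-0.0233,0.02747,0,0],
    [-1,-0.0233,0.02747,0,0],
    [-1,-0.0233,0.02747,0,0],
    [-1,-0.0233,0.02747,0,0],
    [-1,-0.0233,0.02747,0,0],
    [-1,-0.0233,0.02747,0,0],
    [-1,0,0,0,0],
    [-1,0,0,0,0],
    [-1,0,0,0,0]
  ]
}}

```text
time_s: 10.15
eef_pos: [0.5792, -0.2385, 0.1198]
eef_rot: [0.726, 0.688, -0.0, -0.001]
ft_force: [0.7, 0.1, -0.6]
opening: 0.27
grip_force: 59.1
```

```bash
python3 - <<'E'
from h import *
go(.5823,-.2405,.056)
E
```

```text
t 10.15 at [ 0.5792 -0.2385  0.1198] yaw 1.5172 q6 -0.405 tilt [ 0.001  -0.0017] delta tool [-0.0019  0.0033  0.0638]
```

>>> {"op": "move_arm", "data": {
  "commands": [
    [-1,0,0,0.03,0],
    [-1,0,0,0.02,0],
    [-1,0,0,0,0],
    [-1,0,0,0,0],
    [-1,0,0,0,0]
  ]
}}

```text
time_s: 10.65
eef_pos: [0.5807, -0.2393, 0.0712]
eef_rot: [0.726, 0.688, 0.0, 0.001]
ft_force: [-0.4, -0.5, 0.1]
opening: 0.266
grip_force: 59.2
```

```bash
python3 - <<'E'
from h import *
go(.5823,-.2405,.056)
E
```

```text
t 10.65 at [ 0.5807 -0.2393  0.0712] yaw 1.5175 q6 -0.405 tilt [-0.0005  0.001 ] delta tool [-0.0011  0.0016  0.0152]
```

>>> {"op": "move_arm", "data": {
  "commands": [
    [-1,-0.001,0.0016,0,0],
    [-1,0,0,0.009,0],
    [-1,0,0,0.006,0],
    [-1,0,0,0,0],
    [-1,0,0,0,0],
    [0,0,0,0,0],
    [0,0,0,0,0],
    [0,0,0,0,0],
    [0,0,0,-0.03,0],
    [0,0,0,-0.034,0],
    [0,0.0357,0.0004,0,0],
    [0,0.0357,0.0004,0,0],
    [0,0.0357,0.0004,0,0],
    [0,0.0357,0.0004,0,0],
    [0,0.0357,0.0004,0,0],
    [0,0.0357,0.0004,0,0],
    [0,0,0,0,0],
    [0,0,0,0,0],
    [0,0,0,0,0],
    [0,0,0,0,0]
  ]
}}

```text
time_s: 12.65
eef_pos: [0.596, -0.028, 0.1188]
eef_rot: [0.726, 0.687, -0.0, 0.0]
ft_force: [-0.5, 0.3, 0.3]
opening: 0.498
grip_force: 0.0
```

```bash
python3 - <<'E'
from h import *
caps("w6");go(.5965,-.0266,.034)
E
```

```text
cap 609.5 48.1 r 13.0 z 0.0305 [272, 84, 40, 42, 1073]
cap 519.4 12.5 r 9.5 z 0.0341 [149, 155, 19, 28, 239]
cap 596.7 -26.5 r 13.1 z 0.0303 [260, 197, 37, 37, 865]
cap 529.1 -43.1 r 17.6 z 0.0339 [176, 224, 24, 45, 461]
cap 486.6 -56.2 r 14.0 z 0.0339 [123, 249, 23, 33, 375]
t 12.7 at [ 0.596  -0.0281  0.1188] yaw 1.5154 q6 -0.062 tilt [-0.0002 -0.0001] delta tool [0.0015 0.0004 0.0848]
```

>>> {"op": "move_arm", "data": {
  "commands": [
    [0,0.0015,0.0005,0.02,0],
    [0,0,0,0.04,0],
    [0,0,0,0.025,0],
    [0,0,0,0,0],
    [0,0,0,0,0],
    [-1,0,0,0,0],
    [-1,0,0,0,0],
    [-1,0,0,0,0],
    [-1,0,0,-0.03,0],
    [-1,0,0,-0.03,0],
    [-1,0,0,-0.026,0],
    [-1,-0.0357,-0.0006,0,0],
    [-1,-0.0357,-0.0006,0,0],
    [-1,-0.0357,-0.0006,0,0],
    [-1,-0.0357,-0.0006,0,0],
    [-1,-0.0357,-0.0006,0,0],
    [-1,0,0,0.03,0],
    [-1,0,0,0.02,0],
    [-1,0,0,0,0],
    [-1,0,0,0,0]
  ]
}}

```text
time_s: 14.7
eef_pos: [0.5839, -0.2033, 0.0701]
eef_rot: [0.726, 0.688, -0.0, -0.0]
ft_force: [0.7, -0.3, 0.2]
opening: 0.266
grip_force: 59.1
```

```bash
python3 - <<'E'
from h import *
go(.5841,-.2045,.056);bot.capture("top");go(.5841,-.2045,.056)
E
```

```text
t 14.7 at [ 0.5839 -0.2033  0.0701] yaw 1.5172 q6 -0.35 tilt [ 0.0002 -0.0004] delta tool [-0.0012  0.0003  0.0141]
t 14.75 at [ 0.5846 -0.2034  0.0709] yaw 1.5174 q6 -0.35 tilt [-0.0004  0.0013] delta tool [-0.0011 -0.0005  0.0149]
```

>>> {"op": "move_arm", "data": {
  "commands": [
    [-1,-0.001,0,0,0],
    [-1,0,0,0.009,0],
    [-1,0,0,0.006,0],
    [-1,0,0,0,0],
    [-1,0,0,0,0],
    [0,0,0,0,0],
    [0,0,0,0,0],
    [0,0,0,0,0],
    [0,0,0,-0.03,0],
    [0,0,0,-0.034,0],
    [0,0.0422,0.002,0,0],
    [0,0.0422,0.002,0,0],
    [0,0.0422,0.002,0,0],
    [0,0.0422,0.002,0,0],
    [0,0.0422,0.002,0,0],
    [0,0.0422,0.002,0,0],
    [0,0,0,0,0],
    [0,0,0,0,0],
    [0,0,0,0,0],
    [0,0,0,0,0]
  ]
}}

```text
time_s: 16.75
eef_pos: [0.6093, 0.0464, 0.1187]
eef_rot: [0.726, 0.687, -0.0, -0.0]
ft_force: [0.1, 0.0, 0.1]
opening: 0.5
grip_force: 0.0
```

```bash
python3 - <<'E'
from h import *
caps("w7");go(.6095,.048,.034)
E
```

```text
cap 521.5 144.5 r 12.4 z 0.0316 [109, 60, 39, 35, 299]
cap 609.3 48.2 r 13.3 z 0.0304 [260, 197, 36, 37, 869]
cap 518.0 11.1 r 9.2 z 0.034 [151, 263, 14, 22, 162]
t 16.8 at [0.6094 0.0463 0.1188] yaw 1.5152 q6 0.063 tilt [-0.0003 -0.0002] delta tool [ 0.0017 -0.      0.0848]
```

>>> {"op": "move_arm", "data": {
  "commands": [
    [0,0.0018,0,0.02,0],
    [0,0,0,0.04,0],
    [0,0,0,0.025,0],
    [0,0,0,0,0],
    [0,0,0,0,0],
    [-1,0,0,0,0],
    [-1,0,0,0,0],
    [-1,0,0,0,0],
    [-1,0,0,-0.03,0],
    [-1,0,0,-0.03,0],
    [-1,0,0,-0.026,0],
    [-1,-0.0435,-0.0024,0,0],
    [-1,-0.0435,-0.0024,0,0],
    [-1,-0.0435,-0.0024,0,0],
    [-1,-0.0435,-0.0024,0,0],
    [-1,-0.0435,-0.0024,0,0],
    [-1,0,0,0.03,0],
    [-1,0,0,0.02,0],
    [-1,0,0,0,0],
    [-1,0,0,0,0]
  ]
}}

```text
time_s: 18.8
eef_pos: [0.5859, -0.1668, 0.0702]
eef_rot: [0.726, 0.688, -0.0, -0.0]
ft_force: [-0.1, -0.1, 0.2]
opening: 0.263
grip_force: 59.1
```

```bash
python3 - <<'E'
from h import *
bot.capture("top");go(.5859,-.1686,.056)
E
```

```text
t 18.85 at [ 0.5866 -0.1669  0.0709] yaw 1.5176 q6 -0.293 tilt [-0.0004  0.0014] delta tool [-0.0018 -0.0007  0.0149]
```

>>> {"op": "move_arm", "data": {
  "commands": [
    [-1,-0.0017,-0.0002,0,0],
    [-1,0,0,0.009,0],
    [-1,0,0,0.006,0],
    [-1,0,0,0,0],
    [-1,0,0,0,0],
    [0,0,0,0,0],
    [0,0,0,0,0],
    [0,0,0,0,0],
    [0,0,0,-0.04,0],
    [0,0,0,-0.04,0],
    [0,0,0,-0.04,0],
    [0,-0.0239,-0.0198,0,0],
    [0,-0.0239,-0.0198,0,0],
    [0,-0.0239,-0.0198,0,0],
    [0,-0.0239,-0.0198,0,0],
    [0,0,0,0,-0.0209],
    [0,0,0,0,-0.0209],
    [0,0,0,0,-0.0209],
    [0,0,0,0,-0.0209],
    [0,0,0,0,0]
  ]
}}

```text
time_s: 20.85
eef_pos: [0.5012, -0.2598, 0.1746]
eef_rot: [0.522, 0.853, 0.0, -0.0]
ft_force: [-0.1, -0.6, 1.1]
opening: 0.5
grip_force: 0.0
```

```bash
python3 - <<'E'
from h import *
s,im,d,c=snap("wrist","w8");go(.5017,-.2598,.064)
P=pts(c,d)
for t in((.062,.085),):
    q=P[(d>0)&(P[...,2]>t[0])&(P[...,2]<t[1])&(abs(P[...,0]-.5)<.045)&(abs(P[...,1]+.26)<.045)]
    print(len(q),cv2.minAreaRect((q[:,:2]*1e3).astype(np.float32)),np.median(q[:,2]))
E
```

```text
t 20.9 at [ 0.5012 -0.2598  0.1746] yaw 2.0395 q6 -1.022 tilt [ 0.0005 -0.0003] delta tool [-0.0002  0.0005  0.1106]
1399 ((501.2181701660156, -258.91375732421875), (13.99342155456543, 59.36540603637695), 27.163293838500977) 0.06944763651642963
```

View pics/w8.png

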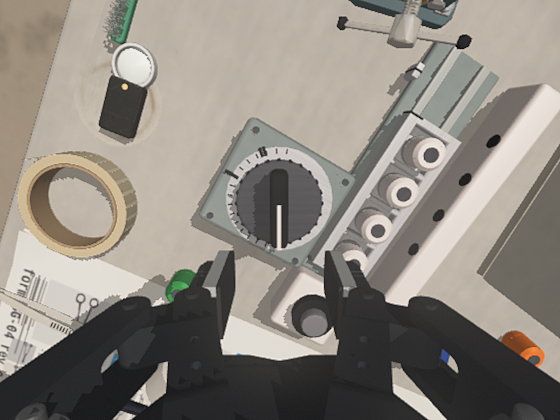

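>>> {"op": "move_arm", "data": {
  "commands": [
    [0,0,0.0003,0.04,0],
    [0,0,0,0.04,0],
    [0,0,0,0.02,0],
    [0,0,0,0.0105,0],
    [0,0,0,0,0],
    [0,0,0,0,0],
    [-1,0,0,0,0],
    [-1,0,0,0,0],
    [-1,0,0,0,0],
    [-1,0,0,0,0]
  ]
}}

```text
time_s: 21.9
eef_pos: [0.5014, -0.261, 0.0661]
eef_rot: [0.522, 0.853, -0.001, 0.001]
ft_force: [-3.2, -3.7, 5.6]
opening: 0.147
grip_force: 59.9
```

```bash
python3 - <<'E'
from h import *
go(.5014,-.2594,.064);s=bot.observe();print(s["ft_force"],s["ft_torque"],s["opening"])
E
```

```text
t 21.9 at [ 0.5014 -0.261   0.0661] yaw 2.043 q6 -1.024 tilt [-0.0025 -0.0009] delta tool [0.0014 0.0007 0.0021]
[-3.1611755  -3.65584544  5.56031308] [-0.41239137  0.58016523  0.02380408] 0.14743064291202648
```

>>> {"op": "move_arm", "data": {
  "commands": [
    [-1,0,0,-0.001,0.01],
    [-1,0,0,0,0.0215],
    [-1,0,0,0,0.0215],
    [-1,0,0,0,0.0215],
    [-1,0,0,0,0.0215],
    [-1,0,0,0,0.0215],
    [-1,0,0,0,0.0215],
    [-1,0,0,0,0.0215],
    [-1,0,0,0,0.0215],
    [-1,0,0,0,0.0215],
    [-1,0,0,0,0]
  ]
}}

```text
time_s: 23.0
eef_pos: [0.4983, -0.2605, 0.0661]
eef_rot: [0.928, 0.372, -0.003, -0.0]
ft_force: [-9.2, -5.0, 4.2]
opening: 0.149
grip_force: 60.2
```

```bash
python3 - <<'E'
from h import *
go(.5014,-.2594,.064);s=bot.observe();print(s["ft_force"],s["ft_torque"],s["opening"])
E
```

```text
t 23.0 at [ 0.4983 -0.2605  0.0661] yaw 0.7618 q6 0.258 tilt [-0.0047 -0.0028] delta tool [0.003  0.0014 0.0021]
[-9.24674348 -4.96889661  4.22376972] [-0.76386517  1.33131422 -0.07300724] 0.14894504087176286
```

>>> {"op": "move_arm", "data": {
  "commands": [
    [-1,-0.0018,-0.001,0,0],
    [-1,0,0,0,0.0212],
    [-1,0,0,0,0.0212],
    [-1,0,0,0,0.0212],
    [-1,0,0,0,0.0212],
    [-1,0,0,0,0.0212],
    [-1,0,0,0,0.0212],
    [-1,0,0,0,0.0212],
    [-1,0,0,0,0.0212],
    [-1,0,0,0,0.0212],
    [-1,0,0,0,0.0212],
    [-1,0,0,0,0.0212],
    [-1,0,0,0,0.0212],
    [-1,0,0,0,0.0212],
    [-1,0,0,0,0],
    [-1,0,0,0,0]
  ]
}}

```text
time_s: 24.6
eef_pos: [0.4986, -0.2567, 0.0661]
eef_rot: [0.885, -0.466, -0.002, -0.002]
ft_force: [-1.3, 9.5, 4.8]
opening: 0.149
grip_force: 60.4
```

```bash
python3 - <<'E'
from h import *
go(.5014,-.2594,.064);s=bot.observe();print(s["ft_force"],s["ft_torque"],s["opening"])
s,im,d,c=snap("wrist","w9")
E
```

```text
t 24.6 at [ 0.4986 -0.2567  0.0661] yaw -0.9693 q6 1.984 tilt [-0.0055 -0.0017] delta tool [ 0.0038 -0.0008  0.002 ]
[-1.26094557  9.51031336  4.80832095] [ 1.44023931  0.22134846 -0.0798083 ] 0.14878066927009478
```

View pics/w9.png

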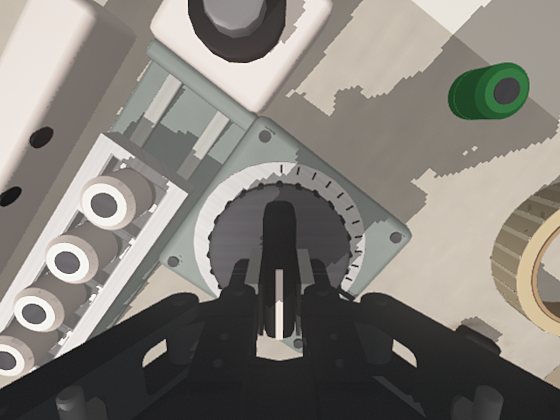

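>>> {"op": "move_arm", "data": {
  "commands": [
    [-1,0,0,0,-0.016],
    [-1,0,0,0,-0.016],
    [-1,0,0,0,-0.016],
    [-1,0,0,0,-0.016],
    [-1,0,0,0,-0.016],
    [-1,0,0,0,-0.016],
    [-1,0,0,0,-0.016],
    [-1,0,0,0,-0.016],
    [-1,0,0,0,-0.01],
    [-1,0,0,0,0],
    [-1,0,0,0,0],
    [-1,0,0,0,0]
  ]
}}

```text
time_s: 25.85
eef_pos: [0.4976, -0.2585, 0.066]
eef_rot: [0.999, -0.05, -0.002, -0.001]
ft_force: [-5.3, 3.5, 5.3]
opening: 0.149
grip_force: 60.4
```

```bash
python3 - <<'E'
from h import *
go(.5014,-.2594,.064);s=bot.observe();print(s["ft_force"],s["ft_torque"],s["opening"])
E
```

```text
t 25.85 at [ 0.4976 -0.2585  0.066 ] yaw -0.1008 q6 1.117 tilt [-0.0037 -0.0023] delta tool [0.0039 0.0005 0.002 ]
[-5.27636646  3.4737619   5.31286212] [0.3905166 0.7024778 0.0381527] 0.14865895749772806
```

>>> {"op": "move_arm", "data": {
  "commands": [
    [-1,-0.0015,-0.001,0,-0.0035],
    [-1,0,0,0,-0.0033],
    [-1,0,0,0,0],
    [-1,0,0,0,0],
    [0,0,0,0,0],
    [0,0,0,0,0],
    [0,0,0,0,0],
    [0,0,0,-0.04,0],
    [0,0,0,-0.04,0],
    [0,0,0,-0.04,0],
    [0,-0.04,0,-0.02,0],
    [0,-0.03,0,0,0],
    [0,0,0,0,0],
    [0,0,0,0,0],
    [0,0,0,0,0]
  ]
}}

```text
time_s: 27.35
eef_pos: [0.4295, -0.2555, 0.2054]
eef_rot: [1.0, -0.029, 0.001, 0.0]
ft_force: [0.0, -0.0, 0.0]
opening: 0.501
grip_force: 0.0
```

```bash
python3 - <<'E'
from h import *
s,im,d,c=snap("wrist","w10");go(.5014,-.2594,.064)
P=pts(c,d)
q=P[(d>0)&(P[...,2]>.062)&(P[...,2]<.085)&(abs(P[...,0]-.5)<.045)&(abs(P[...,1]+.26)<.045)]
print(len(q),cv2.minAreaRect((q[:,:2]*1e3).astype(np.float32)),np.median(q[:,2]))
u,v=proj(c,[.50,-.26,.04]).astype(int);print(u,v)
v0=max(v-100,0);u0=u-130
cv2.imwrite("pics/w10c.png",cv2.resize(im[v0:v0+200,u0:u0+260],None,fx=3,fy=3,interpolation=cv2.INTER_CUBIC));print(u0,v0)
E
```

```text
t 27.4 at [ 0.4296 -0.2555  0.2052] yaw -0.0579 q6 1.007 tilt [0.0007 0.0002] delta tool [ 0.0718 -0.0002  0.1413]
1327 ((501.80401611328125, -260.2053527832031), (13.516958236694336, 58.82502365112305), 86.15105438232422) 0.06961027438730388
278 119
148 19
```

View pics/w10c.png

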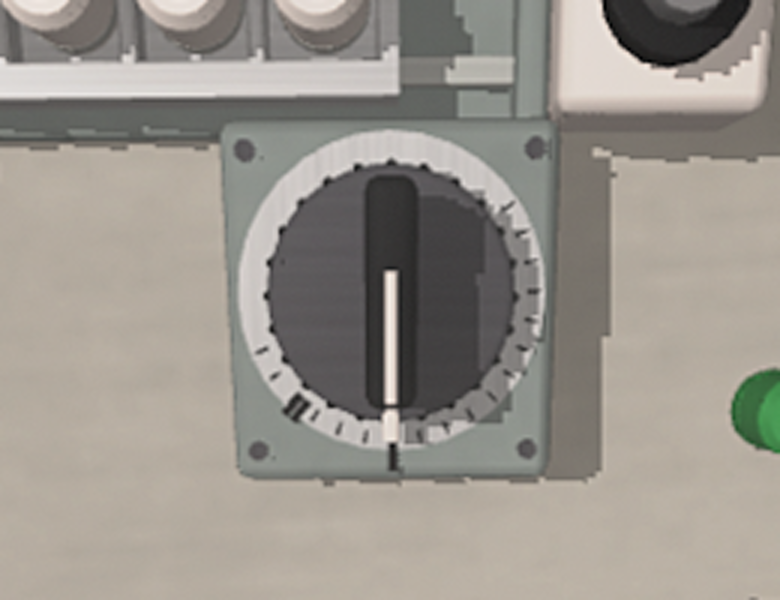

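```bash
python3 - <<'E'
from h import *
im,d,c=load("wrist","w10");g=im.astype(float).min(2)
# sub-pixel: white pointer rows, dark line rows
def col(v,lo,hi,inv):
    w=g[v,lo:hi];w=(w.max()-w) if inv else (w-w.min());w=np.where(w>.5*w.max(),w,0);return (w*np.arange(lo,hi)).sum()/w.sum()
print([(v,round(col(v,268,290,False),2)) for v in range(112,150,4)])
print([(v,round(col(v,270,290,True),2)) for v in range(162,176)])
print("dirs world")
a=ray(c,*[col(116,268,290,False),116],.071);b=ray(c,col(144,268,290,False),144,.071);print(np.arctan2(*(a-b)[[1,0]]))
lines=[ray(c,col(v,270,290,True),v,.033) for v in range(168,175)];print(np.mean(lines,0), lines[0],lines[-1])
E
```

```text
[(112, np.float64(277.58)), (116, np.float64(277.58)), (120, np.float64(277.59)), (124, np.float64(277.59)), (128, np.float64(277.58)), (132, np.float64(277.59)), (136, np.float64(277.59)), (140, np.float64(277.59)), (144, np.float64(277.59)), (148, np.float64(277.59))]
[(162, np.float64(284.61)), (163, np.float64(284.27)), (164, np.float64(284.38)), (165, np.float64(284.52)), (166, np.float64(284.63)), (167, np.float64(278.47)), (168, np.float64(278.48)), (169, np.float64(278.49)), (170, np.float64(278.86)), (171, np.float64(278.81)), (172, np.float64(278.85)), (173, np.float64(278.8)), (174, np.float64(278.83)), (175, np.float64(278.93))]
dirs world
-0.05967511068620124
[ 0.45327739 -0.25750762  0.033     ] [ 0.45610589 -0.2574341   0.033     ] [ 0.45044937 -0.25743703  0.033     ]
```

>>> {"op": "move_arm", "data": {
  "commands": [
    [0,0.0352,-0.0005,0,0],
    [0,0.0352,-0.0006,0,0],
    [0,0,0,0.045,0],
    [0,0,0,0.045,0],
    [0,0,0,0.03,0],
    [0,0,0,0.0195,0],
    [0,0,0,0,0],
    [0,0,0,0,0],
    [0,0,0,0,0],
    [-1,0,0,0,0],
    [-1,0,0,0,0],
    [-1,0,0,0,0],
    [-1,0,0,0,-0.0012],
    [-1,0,0,0,-0.0012],
    [-1,0,0,0,0],
    [-1,0,0,0,0]
  ]
}}

```text
time_s: 29.0
eef_pos: [0.4995, -0.2586, 0.0673]
eef_rot: [1.0, -0.022, 0.001, 0.001]
ft_force: [-0.2, 0.3, 6.6]
opening: 0.15
grip_force: 59.7
```

```bash
python3 - <<'E'
from h import *
go(.5014,-.2594,.064);s=bot.observe();print(s["ft_force"],s["ft_torque"],s["opening"])
E
```

```text
t 29.0 at [ 0.4995 -0.2586  0.0673] yaw -0.0433 q6 1.061 tilt [0.0024 0.0013] delta tool [0.0019 0.0007 0.0034]
[-0.2233022   0.28128148  6.56131695] [ 0.05532532  0.10516916 -0.11948828] 0.14953724889530137
```

>>> {"op": "move_arm", "data": {
  "commands": [
    [0,0,0,0,0],
    [0,0,0,0,0],
    [0,0,0,0,0],
    [0,0,0,-0.04,0],
    [0,0,0,-0.04,0],
    [0,0,0,-0.04,0],
    [0,-0.04,0,-0.02,0],
    [0,-0.03,0,0,0],
    [0,0,0,0,0],
    [0,0,0,0,0],
    [0,0,0,0,0]
  ]
}}

```text
time_s: 30.1
eef_pos: [0.4296, -0.2553, 0.2058]
eef_rot: [1.0, -0.022, 0.0, 0.0]
ft_force: [-0.3, -0.1, 0.7]
opening: 0.501
grip_force: 0.0
```

```bash
python3 - <<'E'
from h import *
s,im,d,c=snap("wrist","w11");go(.577,-.3396,.1)
g=im.astype(float).min(2)
def col(v,lo,hi,inv):
    w=g[v,lo:hi];w=(w.max()-w) if inv else (w-w.min());w=np.where(w>.5*w.max(),w,0);return (w*np.arange(lo,hi)).sum()/w.sum()
print([(v,round(col(v,268,290,False),2)) for v in range(112,156,4)])
print([(v,round(col(v,270,290,True),2)) for v in range(166,178)])
cv2.imwrite("pics/w11c.png",cv2.resize(im[0:200,60:380],None,fx=2.5,fy=2.5,interpolation=cv2.INTER_CUBIC))
E
```

```text
t 30.15 at [ 0.4297 -0.2553  0.2056] yaw -0.0428 q6 0.993 tilt [ 0.0003 -0.0001] delta tool [0.1507 0.078  0.1056]
[(112, np.float64(279.55)), (116, np.float64(279.54)), (120, np.float64(279.54)), (124, np.float64(279.54)), (128, np.float64(279.54)), (132, np.float64(279.54)), (136, np.float64(279.54)), (140, np.float64(279.54)), (144, np.float64(279.54)), (148, np.float64(279.48)), (152, np.float64(279.48))]
[(166, np.float64(284.31)), (167, np.float64(279.1)), (168, np.float64(279.1)), (169, np.float64(279.06)), (170, np.float64(279.03)), (171, np.float64(279.38)), (172, np.float64(279.37)), (173, np.float64(279.03)), (174, np.float64(279.04)), (175, np.float64(279.78)), (176, np.float64(281.9)), (177, np.float64(275.89))]
```

View pics/w11c.png

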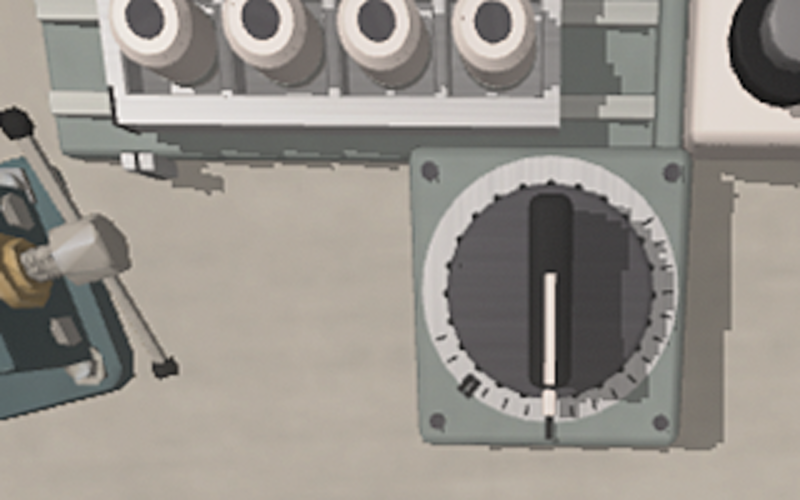

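```bash
python3 - <<'E'
from h import *
im,d,c=load("wrist","w11");P=pts(c,d)
th=-.0505;M=np.array([[np.cos(th),-np.sin(th)],[np.sin(th),np.cos(th)]]);t=np.array([.5854,-.1934])
for u,v,z in[(104.3,37,.033),(105,45,.030),(116.4,64,.013),(116.4,64,.018)]:
    p=ray(c,u,v,z);print(p.round(4),(M.T@(p[:2]-t)*1e3).round(1),P[int(v),int(u),2].round(4))
cv2.imwrite("pics/w11d.png",cv2.resize(im[20:80,85:145],None,fx=8,fy=8,interpolation=cv2.INTER_CUBIC))
E
```

```text
[ 0.5729 -0.1149  0.033 ] [-16.4  77.7] 0.0326
[ 0.5675 -0.1129  0.03  ] [-22.   79.5] 0.0335
[ 0.5551 -0.1121  0.013 ] [-34.3  79.7] 0.0195
[ 0.5543 -0.1144  0.018 ] [-35.1  77.3] 0.0195
```

View pics/w11d.png

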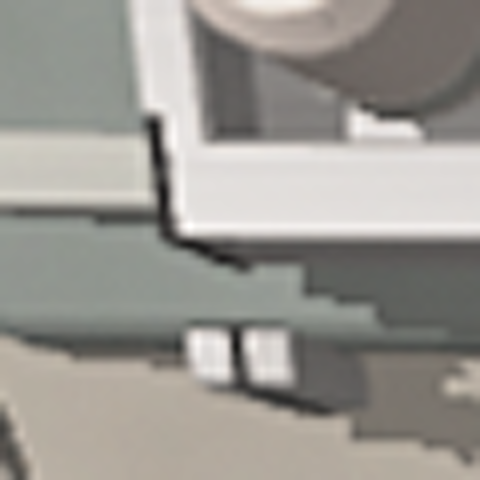

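>>> {"op": "move_arm", "data": {
  "commands": [
    [-1,0,0,0,-0.0226],
    [-1,0,0,0,-0.0226],
    [-1,0,0,0,-0.0226],
    [-1,0,0,0,-0.0226],
    [-1,0,0,0,-0.0226],
    [-1,0,0,0,-0.0226],
    [-1,0,0,0,-0.0226],
    [-1,0,0,0,-0.0226],
    [-1,0,0,0,-0.0226],
    [-1,0,0,0,-0.0226],
    [-1,0,0,0,-0.0226],
    [-1,-0.0195,0.0377,0,0],
    [-1,-0.0195,0.0377,0,0],
    [-1,-0.0195,0.0377,0.03,0],
    [-1,-0.0195,0.0377,0.025,0],
    [-1,0,0,0.04,0],
    [-1,0,0,0,0],
    [-1,0,0,0,0],
    [-1,0,0,0,0]
  ]
}}

```text
time_s: 32.05
eef_pos: [0.5747, -0.3401, 0.1135]
eef_rot: [0.725, 0.689, 0.0, 0.001]
ft_force: [-0.0, -0.5, 0.9]
opening: -0.001
grip_force: 0.0
```

```bash
python3 - <<'E'
from h import *
go(.5775,-.34,.080);print(bot.observe()["ft_force"])
E
```

```text
t 32.05 at [ 0.5747 -0.3401  0.1135] yaw 1.5193 q6 -0.546 tilt [-0.0009  0.0015] delta tool [0.0003 0.0027 0.0335]
[-0.00618186 -0.52049125  0.93334003]
```

>>> {"op": "move_arm", "data": {
  "commands": [
    [-1,0,0.002,0.03,0],
    [-1,0,0,0.005,0],
    [-1,0,0,0.004,0],
    [-1,0,0,0.003,0],
    [-1,0,0,0.002,0],
    [-1,0,0,0,0],
    [-1,0,0,0,0]
  ]
}}

```text
time_s: 32.75
eef_pos: [0.5761, -0.3401, 0.0691]
eef_rot: [0.725, 0.689, 0.0, 0.0]
ft_force: [-2.3, 2.6, 7.2]
opening: 0.001
grip_force: 3.4
```

>>> {"op": "move_arm", "data": {
  "commands": [
    [-1,0,0,0.002,0],
    [-1,0,0,0.001,0],
    [-1,0,0,0,0],
    [-1,0,0,0,0]
  ]
}}

```text
time_s: 33.15
eef_pos: [0.5761, -0.3401, 0.0688]
eef_rot: [0.725, 0.689, 0.0, 0.001]
ft_force: [-5.9, 4.1, 20.1]
opening: -0.001
grip_force: 10.3
```

>>> {"op": "move_arm", "data": {
  "commands": [
    [-1,0,0,-0.02,0],
    [-1,0,0,-0.04,0],
    [-1,0,0,-0.04,0],
    [0,0.04,0,-0.02,0],
    [0,0.04,0,0,0],
    [0,0,0,0,0],
    [0,0,0,0,0],
    [0,0,0,0,0]
  ]
}}

```text
time_s: 33.95
eef_pos: [0.5804, -0.2609, 0.1848]
eef_rot: [0.725, 0.689, -0.0, 0.0]
ft_force: [-0.7, 1.1, -0.1]
opening: 0.503
grip_force: 0.0
```

```bash
python3 - <<'E'
from h import *
def tops(f,c,im,d):
    P=pts(c,d);m=(im.min(2)>110)&(d>0)&(P[...,2]>.045)&(P[...,2]<.058)&(abs(P[...,0]-.583)<.03)&(P[...,1]>-.31)&(P[...,1]<-.1)
    n,l,st,ce=cv2.connectedComponentsWithStats(m.astype(np.uint8))
    for i in range(1,n):
        if st[i,4]<100: continue
        q=P[l==i];(x,y),r=cv2.minEnclosingCircle((q[:,:2]*1e3).astype(np.float32));print(f,round(x,1),round(y,1),round(r,1),np.median(q[:,2]).round(4),st[i].tolist())
im,d,c=load("wrist","w11");tops("w11",c,im,d)
s,im,d,c=snap("wrist","w12");tops("w12",c,im,d);go(.583,-.26,.055)
P=pts(c,d);q=P[(d>0)&(P[...,2]>.052)&(P[...,2]<.07)&(abs(P[...,0]-.577)<.03)&(abs(P[...,1]+.338)<.03)];print(len(q),np.median(q[:,2]) if len(q) else 0)
s,im,d,c=snap("top","t2");P=pts(c,d)
q=P[(d>0)&(P[...,2]>.025)&(P[...,2]<.045)&(abs(P[...,0]-.505)<.06)&(abs(P[...,1]+.48)<.06)];print("bowl",len(q),cv2.minEnclosingCircle((q[:,:2]*1e3).astype(np.float32)))
E
```

```text
w11 588.4 -138.7 12.9 0.0506 [104, 0, 33, 27, 560]
w11 587.0 -174.0 13.1 0.0505 [149, 0, 34, 28, 574]
w11 585.1 -209.9 13.0 0.0505 [195, 0, 33, 29, 598]
w11 583.3 -245.9 13.1 0.0504 [241, 0, 34, 29, 618]
w12 589.2 -137.9 13.1 0.0505 [264, 23, 34, 39, 862]
w12 587.6 -173.5 13.0 0.0505 [264, 75, 34, 36, 763]
w12 585.4 -209.3 13.0 0.0506 [265, 124, 32, 33, 676]
w12 583.6 -245.1 13.2 0.0504 [265, 168, 31, 32, 618]
t 34.0 at [ 0.5803 -0.2612  0.1846] yaw 1.5183 q6 -0.436 tilt [-0.0006 -0.    ] delta tool [0.0014 0.0026 0.1296]
550 0.05850864722527688
bowl 486 ((506.912841796875, -474.84161376953125), 45.521610260009766)
```

>>> {"op": "move_arm", "data": {
  "commands": [
    [0,0.0155,0.002,0,0],
    [0,0,0,0.045,0],
    [0,0,0,0.045,0],
    [0,0,0,0.027,0],
    [0,0,0,0.0116,0],
    [0,0,0,0,0],
    [0,0,0,0,0],
    [-1,0,0,0,0],
    [-1,0,0,0,0],
    [-1,0,0,0,0],
    [-1,0,0,0,0],
    [-1,0,0,-0.03,0],
    [-1,0,0,-0.035,0],
    [-1,-0.0415,-0.0106,0,0],
    [-1,-0.0415,-0.0106,0,0],
    [-1,-0.0415,-0.0106,0,0],
    [-1,-0.0415,-0.0106,0,0],
    [-1,-0.0415,-0.0106,0,0],
    [-1,-0.0415,-0.0106,0,0],
    [-1,0,0,0,0]
  ]
}}

```text
time_s: 36.05
eef_pos: [0.5048, -0.4967, 0.1223]
eef_rot: [0.727, 0.687, -0.001, 0.003]
ft_force: [0.3, -0.5, 0.4]
opening: 0.257
grip_force: 58.8
```

>>> {"op": "move_arm", "data": {
  "commands": [
    [-1,0,0,0,0],
    [-1,0,0,0,0]
  ]
}}

```text
time_s: 36.25
eef_pos: [0.5066, -0.4892, 0.1216]
eef_rot: [0.725, 0.689, 0.0, -0.0]
ft_force: [-0.3, 0.5, -0.6]
opening: 0.264
grip_force: 58.8
```

```bash
python3 - <<'E'
from h import *
go(.5072,-.4907,.053);s,im,d,c=snap("wrist","w13")
E
```

```text
t 36.25 at [ 0.5066 -0.4892  0.1216] yaw 1.519 q6 -0.777 tilt [0.0009 0.0001] delta tool [-0.0016  0.0007  0.0686]
```

View pics/w13.png

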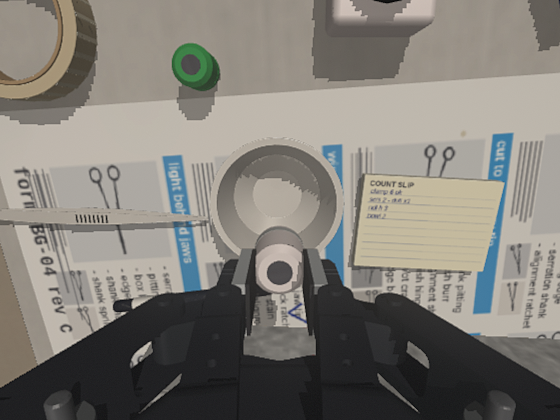

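>>> {"op": "move_arm", "data": {
  "commands": [
    [-1,-0.001,0.0005,0.03,0],
    [-1,0,0,0.025,0],
    [-1,0,0,0.012,0],
    [-1,0,0,0,0],
    [-1,0,0,0,0],
    [-0.15,0,0,0,0],
    [-0.15,0,0,0,0],
    [-0.15,0,0,0,0],
    [-0.15,0,0,-0.03,0],
    [0,0,0,-0.037,0],
    [0,0.0407,0.009,0,0],
    [0,0.0407,0.009,0,0],
    [0,0.0407,0.009,0,0],
    [0,0.0407,0.009,0,0],
    [0,0.0407,0.009,0,0],
    [0,0.0407,0.009,0,0],
    [0,0.0407,0.009,0,0],
    [0,0,0,0,0],
    [0,0,0,0,0],
    [0,0,0,0,0]
  ]
}}

```text
time_s: 38.3
eef_pos: [0.5848, -0.2108, 0.1219]
eef_rot: [0.725, 0.688, -0.0, 0.001]
ft_force: [-0.3, -0.7, -1.0]
opening: 0.501
grip_force: 0.0
```

```bash
python3 - <<'E'
from h import *
go(.5853,-.2096,.056)
E
```

```text
t 38.3 at [ 0.5848 -0.2108  0.1219] yaw 1.5187 q6 -0.361 tilt [-0.0009  0.0007] delta tool [0.0013 0.0004 0.0658]
```

>>> {"op": "move_arm", "data": {
  "commands": [
    [0,0.001,0.0003,0.03,0],
    [0,0,0,0.025,0],
    [0,0,0,0.0105,0],
    [0,0,0,0,0],
    [0,0,0,0,0],
    [-1,0,0,0,0],
    [-1,0,0,0,0],
    [-1,0,0,0,0],
    [-1,0,0,0,0],
    [-1,0,0,-0.03,0],
    [-1,0,0,-0.035,0],
    [-1,-0.0428,-0.0108,0,0],
    [-1,-0.0428,-0.0108,0,0],
    [-1,-0.0428,-0.0108,0,0],
    [-1,-0.0428,-0.0108,0,0],
    [-1,-0.0428,-0.0108,0,0],
    [-1,-0.0428,-0.0108,0,0],
    [-1,0,0,0,0],
    [-1,0,0,0,0],
    [-1,0,0,0,0]
  ]
}}

```text
time_s: 40.3
eef_pos: [0.507, -0.4609, 0.1208]
eef_rot: [0.725, 0.689, 0.0, -0.0]
ft_force: [-0.8, 0.6, -0.6]
opening: 0.261
grip_force: 59.0
```

```bash
python3 - <<'E'
from h import *
go(.5072,-.4627,.056);s,im,d,c=snap("wrist","w14");s,im,d,c=snap("top","t3")
P=pts(c,d);m=(d>0)&(P[...,2]>.015)&(P[...,2]<.06)&(abs(P[...,0]-.507)<.03)&(abs(P[...,1]+.48)<.03)
s,im,d,c=snap("scene","s3");u,v=proj(c,[.507,-.477,.03]).astype(int);u2,v2=proj(c,[.585,-.2,.03]).astype(int);print(u,v,u2,v2)
x0=min(u,u2)-60;y0=min(v,v2)-50;cv2.imwrite("pics/s3c.png",cv2.resize(im[y0:y0+150,x0:x0+200],None,fx=4,fy=4,interpolation=cv2.INTER_CUBIC))
E
```

```text
t 40.3 at [ 0.507  -0.4609  0.1208] yaw 1.5192 q6 -0.748 tilt [ 0.0012 -0.0003] delta tool [-0.0019  0.0003  0.0648]
361 169 280 222
```

View pics/s3c.png

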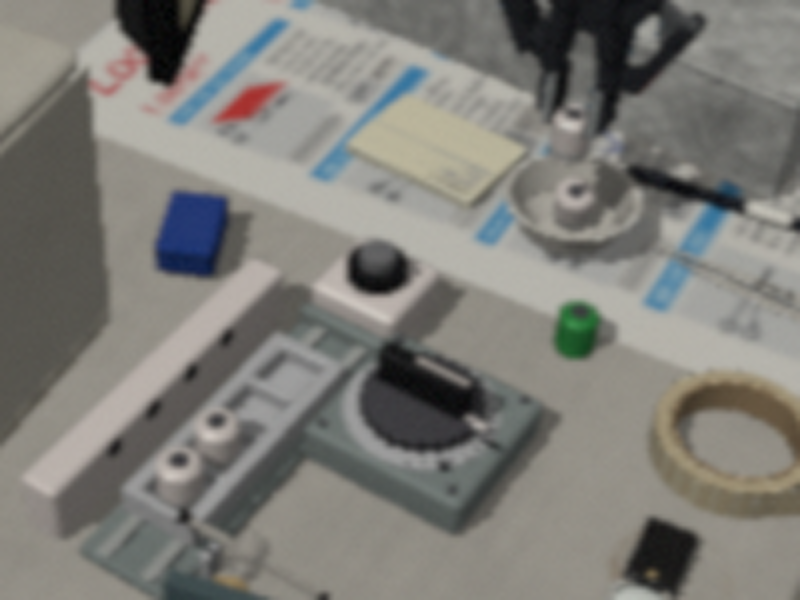

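```bash
python3 - <<'E'
from h import *
im,d,c=load("wrist","w14");P=pts(c,d)
m=(d>0)&(P[...,2]>.0)&(P[...,2]<.06)&(abs(P[...,0]-.507)<.05)&(abs(P[...,1]+.477)<.05)
print(m.sum())
for f,n in(("t3","top"),("s3","scene")):
    im,d,c=load(n,f);P=pts(c,d)
    m=(d>0)&(P[...,2]>.022)&(P[...,2]<.06)&(np.hypot(P[...,0]-.507,P[...,1]+.477)<.030)
    q=P[m];print(f,len(q),q.mean(0) if len(q) else 0, np.percentile(q,[5,95],axis=0).round(3).tolist() if len(q) else 0)
E
```

```text
10699
t3 0 0 0
s3 81 [ 0.50643939 -0.47977189  0.03370852] [[0.496, -0.491, 0.026], [0.517, -0.471, 0.04]]
```

>>> {"op": "move_arm", "data": {
  "commands": [
    [-1,0.0079,0.0003,0.03,0],
    [-1,0,0,0.02,0],
    [-1,0,0,0.006,0],
    [-1,0,0,0,0],
    [-1,0,0,0,0],
    [-0.15,0,0,0,0],
    [-0.15,0,0,0,0],
    [-0.15,0,0,0,0],
    [-0.15,0,0,-0.03,0],
    [0,0,0,-0.026,0],
    [0,0.0404,0.0094,0,0],
    [0,0.0404,0.0094,0,0],
    [0,0.0404,0.0094,0,0],
    [0,0.0404,0.0094,0,0],
    [0,0.0404,0.0094,0,0],
    [0,0.0404,0.0094,0,0],
    [0,0.0404,0.0094,0,0],
    [0,0,0,0,0],
    [0,0,0,0,0],
    [0,0,0,0,0]
  ]
}}

```text
time_s: 42.45
eef_pos: [0.588, -0.1759, 0.1211]
eef_rot: [0.725, 0.688, -0.0, 0.0]
ft_force: [0.5, 0.3, 0.5]
opening: 0.501
grip_force: 0.0
```

```bash
python3 - <<'E'
from h import *
go(.5873,-.1738,.056)
for n in("top","scene"):
    s,im,d,c=snap(n,n+"4");P=pts(c,d)
    m=(d>0)&(P[...,2]>.024)&(P[...,2]<.07)&(np.hypot(P[...,0]-.507,P[...,1]+.477)<.036)
    q=P[m];print(n,len(q),np.percentile(q,[3,50,97],axis=0).round(3).tolist())
u,v=proj(cam("top"),[.507,-.477,.03]).astype(int);a=cv2.imread("pics/top4.png")[v-25:v+25,u-25:u+25]
u,v=proj(cam("scene"),[.507,-.477,.03]).astype(int);b=cv2.imread("pics/scene4.png")[v-25:v+25,u-25:u+25]
cv2.imwrite("pics/b4.png",cv2.resize(np.hstack([a,b]),None,fx=7,fy=7,interpolation=cv2.INTER_CUBIC))
E
```

```text
t 42.45 at [ 0.588  -0.1759  0.1211] yaw 1.5188 q6 -0.307 tilt [-0.0006  0.0002] delta tool [ 0.0021 -0.0008  0.0651]
top 321 [[0.478, -0.511, 0.024], [0.502, -0.473, 0.034], [0.535, -0.448, 0.041]]
scene 195 [[0.481, -0.511, 0.024], [0.504, -0.475, 0.033], [0.54, -0.45, 0.04]]
```

```bash
python3 - <<'E'
from h import *
for n in("top","scene"):
    im,d,c=load(n,n+"4");P=pts(c,d);r=np.hypot(P[...,0]-.507,P[...,1]+.477)
    m=((d>0)&(P[...,2]>.026)&(P[...,2]<.07)&(r<.034)).astype(np.uint8)
    k,l,st,ce=cv2.connectedComponentsWithStats(m)
    for i in range(1,k):
        if st[i,4]<8: continue
        q=P[l==i];print(n,len(q),q.mean(0).round(3),q.min(0).round(3),q.max(0).round(3),im[l==i].mean(0).round())
E
```

```text
top 247 [ 0.501 -0.468  0.035] [ 0.479 -0.493  0.026] [ 0.52  -0.446  0.043] [ 98.  99. 102.]
scene 151 [ 0.5   -0.468  0.034] [ 0.479 -0.509  0.027] [ 0.52  -0.446  0.042] [ 98. 101. 105.]
```

View pics/b4.png

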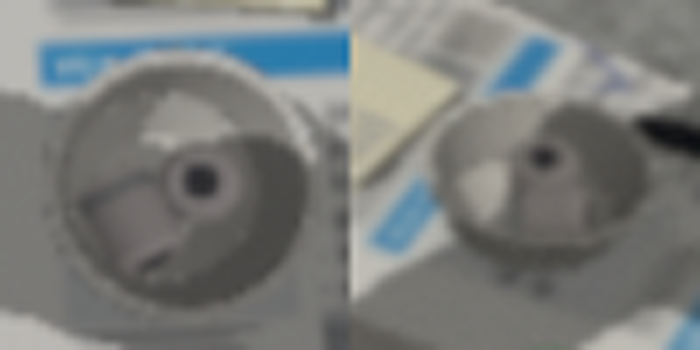

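>>> {"op": "move_arm", "data": {
  "commands": [
    [0,0.0018,-0.0006,0.03,0],
    [0,0,0,0.025,0],
    [0,0,0,0.0098,0],
    [0,0,0,0,0],
    [0,0,0,0,0],
    [-1,0,0,0,0],
    [-1,0,0,0,0],
    [-1,0,0,0,0],
    [-1,0,0,0,0],
    [-1,0,0,-0.03,0],
    [-1,0,0,-0.035,0]
  ]
}}

```text
time_s: 43.65
eef_pos: [0.5867, -0.1728, 0.1209]
eef_rot: [0.725, 0.689, -0.001, -0.001]
ft_force: [-0.2, -0.7, -0.5]
opening: 0.26
grip_force: 58.9
```

>>> {"op": "move_arm", "data": {
  "commands": [
    [-1,-0.0432,-0.0058,0,0],
    [-1,-0.0432,-0.0058,0,0],
    [-1,-0.0432,-0.0058,0,0],
    [-1,-0.0432,-0.0058,0,0],
    [-1,-0.0432,-0.0058,0,0],
    [-1,-0.0432,-0.0058,0,0],
    [-1,-0.0432,-0.0058,0,0],
    [-1,0,0,0.02,0],
    [-1,0,0,0.015,0],
    [-1,0,0,0,0],
    [-1,0,0,0,0]
  ]
}}

```text
time_s: 44.75
eef_pos: [0.5314, -0.4716, 0.0856]
eef_rot: [0.725, 0.689, 0.0, -0.001]
ft_force: [0.1, -0.2, -0.2]
opening: 0.258
grip_force: 58.9
```

```bash
python3 - <<'E'
from h import *
go(.531,-.474,.067)
E
```

```text
t 44.75 at [ 0.5314 -0.4716  0.0856] yaw 1.5202 q6 -0.735 tilt [ 0.0016 -0.0013] delta tool [-0.0024 -0.0002  0.0186]
```

>>> {"op": "move_arm", "data": {
  "commands": [
    [-1,-0.0015,0,0.01,0],
    [-1,0,0,0.0085,0],
    [-1,0,0,0,0],
    [-0.15,0,0,0,0],
    [-0.15,0,0,0,0],
    [-0.15,0,0,0,0],
    [-0.15,0,0,-0.03,0],
    [0,0,0,-0.024,0],
    [0,0.0422,0.005,0,0],
    [0,0.0422,0.005,0,0],
    [0,0.0422,0.005,0,0],
    [0,0.0422,0.005,0,0],
    [0,0.0422,0.005,0,0],
    [0,0.0422,0.005,0,0],
    [0,0.0422,0.005,0,0],
    [0,0.0422,0.005,0,0],
    [0,0,0,0,0],
    [0,0,0,0,0],
    [0,0,0,0,0]
  ]
}}

```text
time_s: 46.65
eef_pos: [0.5891, -0.1404, 0.122]
eef_rot: [0.725, 0.688, 0.0, 0.001]
ft_force: [0.5, -0.7, -0.5]
opening: 0.498
grip_force: 0.0
```

```bash
python3 - <<'E'
from h import *
go(.5888,-.1383,.056)
for n in("top","scene"):
    s,im,d,c=snap(n,n+"5");P=pts(c,d);r=np.hypot(P[...,0]-.507,P[...,1]+.477)
    m=(d>0)&(P[...,2]>.026)&(r<.036);q=P[m];print(n,len(q),q.mean(0).round(3),q.min(0).round(3),q.max(0).round(3))
    H=np.full((8,8),np.nan)
    for i in range(8):
        for j in range(8):
            w=(d>0)&(abs(P[...,0]-(.552-.0115*i-.004))<.006)&(abs(P[...,1]-(-.432-.0115*j-.004))<.006)
            if w.sum(): H[i,j]=np.median(P[w][:,2])*1e3
    print(H.round())
E
```

```text
t 46.65 at [ 0.5891 -0.1404  0.122 ] yaw 1.5188 q6 -0.251 tilt [-0.0007  0.0009] delta tool [ 0.0022 -0.0004  0.066 ]
top 424 [ 0.509 -0.469  0.037] [ 0.473 -0.513  0.026] [ 0.542 -0.444  0.054]
[[ 2.  3.  3. 36. 37. 39.  5.  2.]
 [ 2. 37. 40. 37. 21. 24. 36. 20.]
 [ 3. 41. 50. 42. 34. 11. 24. 38.]
 [ 3. 16. 40. 34. 37. 38. 17. 35.]
 [ 5. 29. 35. 35. 37. 37. 17. 35.]
 [ 4. 25. 37. 38.  7.  9. 21. 38.]
 [ 3. 25. 29. 17. 14. 19. 35. 37.]
 [ 2.  2. 25. 32. 33. 37.  4.  2.]]
scene 238 [ 0.507 -0.468  0.037] [ 0.479 -0.513  0.026] [ 0.539 -0.445  0.052]
[[ 2.  3.  3. 31. 31. 38. nan nan]
 [ 3.  5.  3.  3. nan 30. 35. 37.]
 [ 4. 35. 47.  6.  5. nan 28. 35.]
 [18. 18. 43. 34. 36. 38. 27. 34.]
 [22. 18. 33. 33. 36. 38. 21. 32.]
 [13. 22. 33. 39. 32. 12. 21. 35.]
 [ 1. 19. 20.  2.  3. 16. 30. 38.]
 [ 2.  3.  3.  3.  4.  4.  2.  2.]]
```

>>> {"op": "move_arm", "data": {
  "commands": [
    [0,0.002,-0.0003,0.03,0],
    [0,0,0,0.025,0],
    [0,0,0,0.0105,0],
    [0,0,0,0,0],
    [0,0,0,0,0],
    [-1,0,0,0,0],
    [-1,0,0,0,0],
    [-1,0,0,0,0],
    [-1,0,0,0,0],
    [-1,0,0,-0.03,0],
    [-1,0,0,-0.035,0],
    [-1,-0.0456,-0.0095,0,0],
    [-1,-0.0456,-0.0095,0,0],
    [-1,-0.0456,-0.0095,0,0],
    [-1,-0.0456,-0.0095,0,0],
    [-1,-0.0456,-0.0095,0,0],
    [-1,-0.0456,-0.0095,0,0],
    [-1,-0.0456,-0.0095,0,0],
    [-1,-0.0456,-0.0095,0,0],
    [-1,0,0,0,0]
  ]
}}

```text
time_s: 48.75
eef_pos: [0.4921, -0.5049, 0.1212]
eef_rot: [0.727, 0.687, -0.001, 0.002]
ft_force: [0.4, -0.1, -0.5]
opening: 0.266
grip_force: 58.9
```

>>> {"op": "move_arm", "data": {
  "commands": [
    [-1,0,0,0,0],
    [-1,0,0,0.02,0],
    [-1,0,0,0,0],
    [-1,0,0,0,0]
  ]
}}

```text
time_s: 49.15
eef_pos: [0.4939, -0.4959, 0.1007]
eef_rot: [0.725, 0.689, 0.0, -0.001]
ft_force: [-0.4, -0.7, 0.7]
opening: 0.264
grip_force: 58.9
```

```bash
python3 - <<'E'
from h import *
go(.494,-.499,.077)
E
```

```text
t 49.15 at [ 0.4939 -0.4959  0.1007] yaw 1.5205 q6 -0.798 tilt [ 0.002  -0.0014] delta tool [-0.0031  0.0003  0.0237]
```

Release, lift, and move clear to the side for checking.

>>> {"op": "move_arm", "data": {
  "commands": [
    [-1,-0.002,0,0.012,0],
    [-1,0,0,0.011,0],
    [-1,0,0,0,0],
    [-1,0,0,0,0],
    [-0.15,0,0,0,0],
    [-0.15,0,0,0,0],
    [-0.15,0,0,0,0],
    [-0.15,0,0,-0.03,0],
    [0,0,0,-0.04,0],
    [0,0,0,-0.04,0],
    [0,0,-0.04,-0.02,0],
    [0,-0.03,-0.03,0,0],
    [0,0,0,0,0],
    [0,0,0,0,0],
    [0,0,0,0,0]
  ]
}}

```text
time_s: 50.65
eef_pos: [0.4225, -0.5258, 0.2078]
eef_rot: [0.725, 0.689, 0.0, -0.0]
ft_force: [0.1, -0.3, 0.3]
opening: 0.504
grip_force: 0.0
```

```bash
python3 - <<'E'
from h import *
go(.494,-.499,.077)
for n in("wrist","top","scene"):
    s,im,d,c=snap(n,n+"6");P=pts(c,d);r=np.hypot(P[...,0]-.507,P[...,1]+.477)
    m=(d>0)&(P[...,2]>.026)&(P[...,2]<.1)&(r<.036);q=P[m];print(n,len(q),q.min(0).round(3),q.max(0).round(3))
    m=(d>0)&(P[...,2]>.012)&(P[...,2]<.1)&(r>.052)&(r<.085);print("  outside",m.sum(),P[m].mean(0) if m.any() else "")
    H=np.full((8,8),np.nan)
    for i in range(8):
        for j in range(8):
            w=(d>0)&(abs(P[...,0]-(.552-.0115*i-.004))<.006)&(abs(P[...,1]-(-.432-.0115*j-.004))<.006)&(P[...,2]<.09)
            if w.sum(): H[i,j]=np.median(P[w][:,2])*1e3
    print(H.round())
    # wheel pointer
    if n=="top":
        q=P[(d>0)&(P[...,2]>.062)&(P[...,2]<.085)&(abs(P[...,0]-.5)<.045)&(abs(P[...,1]+.26)<.045)];print("bar",cv2.minAreaRect((q[:,:2]*1e3).astype(np.float32)))
        q=P[(d>0)&(P[...,2]>.045)&(P[...,2]<.06)&(abs(P[...,0]-.585)<.02)&(P[...,1]>-.3)&(P[...,1]<-.12)];print("left in pockets",len(q))
# dark hole count in bowl view (each upright capsule shows one)
E
```

```text
t 50.65 at [ 0.4225 -0.5258  0.2078] yaw 1.5188 q6 -0.905 tilt [0.0009 0.0002] delta tool [0.0304 0.07   0.1309]
wrist 3330 [ 0.477 -0.512  0.026] [ 0.543 -0.442  0.065]
  outside 980 [ 0.55417543 -0.50257718  0.0129024 ]
[[ 2. 37. 38. 35. 34. 37. 38.  2.]
 [ 2. 38. 39. 40. 22. 22. 35. 38.]
 [38. 37. 49. 44. 35. 12. 20. 37.]
 [37. 21. 43. 35. 36. 38. 16. 34.]
 [37. 24. 35. 34. 36. 49. 54. 38.]
 [35. 25. 37. 38. 26. 52. 62. 57.]
 [ 2. 35. 30. 23. 12. 35. 55.  3.]
 [ 2.  2. 30. 31. 32. 33.  2.  2.]]
top 530 [ 0.471 -0.513  0.026] [ 0.542 -0.444  0.065]
  outside 176 [ 0.54350006 -0.50584104  0.01377547]
[[ 2.  3.  4. 34. 35. 37.  4.  2.]
 [ 3. 37. 41. 37. 22. 24. 35.  4.]
 [ 3. 40. 50. 41. 34. 12. 26. 38.]
 [13. 16. 43. 33. 37. 38. 19. 36.]
 [ 4. 28. 35. 35. 39. 49. 49. 36.]
 [ 4. 25. 37. 37. 43. 56. 61. 56.]
 [ 3. 20. 30. 18. 15. 27. 55. 51.]
 [ 2.  2. 17. 35. 34. 37.  4.  2.]]
bar ((501.4434814453125, -256.652587890625), (13.393044471740723, 56.49171447753906), 87.27220153808594)
left in pockets 0
scene 337 [ 0.477 -0.512  0.026] [ 0.543 -0.444  0.064]
  outside 86 [ 0.54993965 -0.50233208  0.01353917]
[[ 1.  2.  2.  4. 33. 35. 36. nan]
 [ 2. 20.  2.  1. 29. 29. 32. 33.]
 [ 2. 36. 47.  7.  5. 23. 28. 35.]
 [12. 23. 42. 31. 37. 37. 30. 36.]
 [23. 19. 34. 34. 37. 47. 31. 38.]
 [ 3. 16. 35. 39. 40. 52. 19. 58.]
 [ 1. 17. 18.  2.  2. 41. 33. 51.]
 [ 1.  3.  3.  2.  4. 24.  3.  1.]]
```

```bash
python3 - <<'E'
from h import *
for n in("wrist","top","scene"):
    im,d,c=load(n,n+"6");P=pts(c,d)
    m=(d>0)&(P[...,2]>.042)&(P[...,2]<.1)&(P[...,1]<-.47)&(P[...,1]>-.54)&(abs(P[...,0]-.49)<.04)
    q=P[m];print(n,len(q),np.percentile(q,[2,50,98],axis=0).round(3).tolist())
    # plane fit of upper face (bright/top): use z>.05
    q=q[q[:,2]>.047];A=np.c_[q[:,:2]-q[:,:2].mean(0),np.ones(len(q))];k,res,_,_=np.linalg.lstsq(A,q[:,2],rcond=None);print("slope",k[:2],"mean",q.mean(0).round(4),"rms",np.std(A@k-q[:,2]))
im=cv2.imread("pics/wrist6.png");c=load("wrist","wrist6")[2]
g=cv2.cvtColor(im,cv2.COLOR_BGR2GRAY)
u,v=proj(c,[.507,-.477,.04]).astype(int);sub=g[v-60:v+60,u-60:u+60];print(u,v)
m=(sub<75).astype(np.uint8);k,l,st,ce=cv2.connectedComponentsWithStats(m)
for i in range(1,k):
    if 25<st[i,4]<800:
        p=ray(c,ce[i][0]+u-60,ce[i][1]+v-60,.045);print("dark",st[i].tolist(),p.round(3))
E
```

```text
wrist 1077 [[0.475, -0.516, 0.043], [0.489, -0.499, 0.055], [0.525, -0.471, 0.063]]
slope [-0.01555022 -0.15225641] mean [ 0.4878 -0.5017  0.0562] rms 0.004250091109039267
top 173 [[0.475, -0.513, 0.042], [0.491, -0.496, 0.054], [0.505, -0.483, 0.064]]
slope [-0.10785167 -0.1647104 ] mean [ 0.4894 -0.4981  0.0562] rms 0.004068309852173912
scene 107 [[0.475, -0.512, 0.043], [0.488, -0.494, 0.053], [0.506, -0.485, 0.063]]
slope [ 0.04691412 -0.3177078 ] mean [ 0.4876 -0.4962  0.0547] rms 0.004379272931923442
368 136
dark [73, 28, 13, 9, 61] [ 0.521 -0.454  0.045]
dark [27, 48, 8, 12, 59] [ 0.479 -0.469  0.045]
dark [31, 95, 12, 11, 97] [ 0.484 -0.511  0.045]
```

>>> {"op": "move_arm", "data": {
  "commands": [
    [0,0,0,-0.03,0],
    [0,0,0,0,0],
    [0,0,0,0,0],
    [0,0,0,0,0],
    [0,0,0,0,0],
    [0,0,0,0,0],
    [0,0,0,0,0],
    [0,0,0,0,0],
    [0,0,0,0,0],
    [0,0,0,0,0]
  ]
}}

```text
time_s: 51.8
eef_pos: [0.4221, -0.5264, 0.2381]
eef_rot: [0.725, 0.688, 0.0, -0.0]
ft_force: [-0.4, -0.6, -0.6]
opening: 0.5
grip_force: 0.0
```

```bash
python3 - <<'E'
from h import *
for n in("top","scene"):
    s,im,d,c=snap(n,n+"7");P=pts(c,d)
    m=(d>0)&(P[...,2]>.042)&(P[...,2]<.1)&(P[...,1]<-.47)&(P[...,1]>-.54)&(abs(P[...,0]-.49)<.04)
    q=P[m];print(n,len(q),np.percentile(q,[2,50,98],axis=0).round(3).tolist())
print(s["time_s"]);print(bot.finish_job())
E
```

```text
top 172 [[0.475, -0.512, 0.043], [0.491, -0.496, 0.055], [0.507, -0.483, 0.064]]
scene 111 [[0.475, -0.512, 0.043], [0.488, -0.493, 0.052], [0.505, -0.485, 0.063]]
51.85
the job is handed in; nothing more can be done
None
```

I handed the job in at 51.9 s with every step done in order: all four capsules stood in the pockets, the wheel went past overrun and back to the setting line, the key was pressed to its stop and released, and all four capsules are now in the bowl. The last one rests tilted on top of the other three, its highest point about 28 mm above the rim, and it was still when last checked.

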